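# Re-set a sine bar to a steeper angle with a taller setting block

## Robot

A 7-joint arm with a two-finger parallel gripper is mounted at the origin on a cart in front of the work surface, level with it; the furniture and walls round the work are solid. World frame = base frame: x ahead of the robot, y to its left, z up, the work surface at z = 0. Lengths are in mm, angles in rad, forces in N, time in s.
With the tool pointing down it reaches from about 375 to 925 mm from the base axis. Payload 3.1 kg.
Tool frame: the origin (TCP) lies midway between the tips of the shut fingers; the grasp point (between the pads) lies 19 mm behind it; z points along the fingers, y is the line along which they close (so a half turn about z gives the same grasp; the last joint's range is limited). The gripper opens to 85 mm and grips with 20 to 120 N. Pads are 22 mm wide; open, the fingers measure 114 mm over their backs; the gripper's body (76 mm by 85 mm) begins 54 mm behind the grasp point. The pads swing forward as they close: fully open they stand 13 mm farther back than shut.
Start: joints at [-1.221, 0.383, 0.044, 1.598, -0.018, 1.161, -0.05], TCP at [281.418, 585.924, 231.269] pointing down, gripper open.
Joint ranges: [-2.61, 2.61], [-0.41, 2.15], [-1.48, 1.57], [0, 2.5], [-1.57, 4.71], [0.05, 1.97], [-2.85, 2.85]. Speed limits (rad/s): [2.79, 2.79, 3.14, 3.14, 3.14, 3.14, 3.14].

## Interface

Orientations are given as a unit quaternion [w, x, y, z].
In Python, from workcell import arm gives the robot as it stands.
- The arm moves only by the tool drive_tool, never from a script. Its argument "increments" is a list of rows, each an object of numbers: "dx", "dy", "dz": the shift along the tool's x, y, z each as a share of 500 mm, from -1 to 1; "ax", "ay", "az": the turn, a rotation vector about the tool's x, y, z each as a share of 90 degrees, from -1 to 1. A call has 1 to 12 rows; each row is the pose to reach, as a shift and turn from the pose commanded when the call began, along the tool's axes at that moment; what a row does not reach only later rows make up. A row lasts 1/8 s, in which the tool goes at most 62.5 mm and 10.7 degrees, less where a joint would pass 70% of its speed; a pose out of reach is approached as far as the arm can. A call with a number of a shift or a turn outside -1 to 1 is refused whole. A call with a gripper value outside its range is refused whole. "gripper" is the opening, from -1 (shut) to 1 (fully open), set as the call begins (left out, the last holds). The fingers move at their own pace and stop on an object; the grip force is fixed at half the most. Time passes only in rows, so rows that repeat a pose let the fingers close. It gives the time, the measured TCP pose, the force, the opening and the grip force at its end, in the units of the state.
- arm.state(): the state, without advancing time (a new reading comes with each control period).
- arm.get_image(name): name is "scene" or "top" or "wrist"; returns a dict with "img" (480x640x3 uint8, blue, green, red), "vertical_fov" (degrees; the focal length in pixels is half the picture's height over the tangent of half this angle, whatever the lens; pixels are square), "cx", "cy" (the principal point, pixels), "world_from_camera" (4x4, takes a point from camera to world coordinates). Camera axes: x right, y up, looking along -z (the intrinsics and any distortion apply to the point x, -y, -z); pixel columns grow to the right and rows downward; lengths in mm; the calibration is good to about 2 mm. A picture is of the moment at which its call begins. There is no depth.
- arm.sign_off(): hands the job in; it is judged then, once.
Trained networks look in a picture, given as the dict that the camera call returned (one of the last four; its "shot" number tells which), for a name from the list of things; names that differ only in an ending like _2 or _b are one class to them, and where a whole thing is asked for, a point or a joint stands for the part that bears it (a point fixed in the world has none). Each returns a list of dicts, best first, with "score" (0 to 1); they miss things now and then, are a little off and sometimes report something else, mostly with a low value. They report only what shows in the picture. A call takes as long as a camera call. They do not tell look-alikes from the thing itself.
- arm.outline_of(picture, query): "mask" (480x640 bool, what is visible of it) and "bbox" ([left, top, right, bottom] in pixels, round what is visible of it).
The state is a dict: "clock": time; "joints": joint angles; "joint_velocities": joint speeds; "joint_efforts": joint torques, N m; "tool_pos": TCP position; "tcp_rot": TCP orientation; "contact_force": force on the tool from outside, world axes, zero at the start; "ft_torque": the same for the moment, N m; "opening": finger opening in mm; "grasp_force": force on a finger pad.
Only numpy, scipy, OpenCV 4.12 (cv2) and the standard library are available. Lean on these libraries where they do the work, as an engineer would, in place of code of your own. Each camera call takes 0.05 s, during which the arm holds its last target. There are 200 camera calls.

## Task

The sine bar on the granite plate stands too flat for the wedge that lies on it. Set the wedge and then the sine bar aside on the bench, clear of the plate; put the low setting block from under the raised roller back into the empty wooden nest and stand the tallest setting block on the plate in its place. Then put the sine bar back where it stood, now with its raised roller on the tall block and its other roller on the plate, and the wedge back on it as it lay, so that the wedge's top comes level; leave the middle-height block in its nest and do not disturb the loupe.

Things in the scene. Friction and masses are not known exactly. Their poses are not given: they have to be found in the camera images.
- granite_plate: Dark grey granite plate, 180 mm (its x, which points away from the robot) by 120 mm (its y), top face 30 mm above the bench. Fixed to the bench. Origin at the centre of its underside, on the bench; z up.
- sine_bar: Steel bar 126 mm long (x), 26 wide (y); two 20 mm rollers (30 long) at x = -50 and +50 mm. Bar z = 10 to 30 mm; 4 mm end stop at x = -65 rises to z = 38. Origin midway between the rollers on the plane touching both from below; x to the raised far end. Starts along the plate's x at its y = 0, near roller on the plate at plate x = -50, far one on the low block (tilt 8 deg). 0.45 kg; grip the sides
- wedge: Brown-grey metal wedge 60 mm long (x), 34 wide (y, parallel sides), 27 thick at x = 0 falling evenly to 8 at x = 60. Origin on the flat underside, middle of the thick end's edge; z normal to the underside. Starts on the bar's top face, axes as the bar's, origin at x = -55, y = 0, z = 30 mm of the bar: thick end 8 mm from the end stop. 0.28 kg
- low_block: The lowest plain steel setting block, 28 mm (x) by 46 mm (y), 14 mm high, a dark screw hole in its top. Origin at the centre of its underside, z up. Starts on the plate under the bar's raised roller, centre at x = 49, y = 0 mm of the plate, axes as the plate's, 10 mm showing on each side of the bar. 0.14 kg.
- middle_block: The middle-height plain steel setting block, 28 mm (x) by 46 mm (y), 21 mm high, a dark screw hole in its top. Origin at the centre of its underside, z up. Stands in one of the nests and stays there.
- tall_block: The tallest plain steel setting block, 28 mm (x) by 46 mm (y), 30 mm high, a dark screw hole in its top. Origin at the centre of its underside, z up. Starts in a nest. The bar tilts 17.5 deg (sine = 30/100) with its far roller on it. 0.30 kg.
- nest_1: One of three like shallow wooden nests, 50 mm (x) by 68 mm (y), 8 mm high; flat pocket 40 by 58 mm, its floor 5 mm above the bench (rim 3 mm high, 5 mm wide). Fixed. Origin at the centre of the underside, z up. The nests stand in a row to the right, in any order; this one holds the middle-height block.
- nest_2: Like nest_1; it holds the tallest block at the start and is empty at the end.
- nest_3: Like nest_1; the nest that is empty at the start: home of the low block.
- loupe: Black round eye loupe, 41 mm across and 36 mm high, on the bench behind the nests. Origin at the centre of its underside. Bystander.
Not all that is in view belongs to the job. Leave any pink look-alike of the tall_block alone.

How it is judged:
By the outcome, as a careful person would: the job done as asked, in the order asked, and still so for the second after the job is handed in, with the robot touching nothing.
It also fails if it takes over 144 s, if anything falls off the work surface, if the arm or the gripper's body presses on something with over 40 N, if the wrist force passes 120 N, or if a joint passes its speed limit or range.

## Working session

There is one attempt and no reset: what is moved stays moved. The work goes in short steps, Python scripts to look and compute and a tool call to move; the robot and the scene stay as the last step left them, time stands still between calls to the robot, and variables do not carry over. Pictures are saved under pics/ and viewed, at most 14 in all, crops included, and the job is handed in when it is done.

Besides the shell and the picture viewer there is one more tool, called in YAML: its name, and indented under it one key for each argument. drive_tool: Moves the arm, as the interface text tells. Its arguments: {"type":"object","properties":{"increments":{"type":"array","items":{"type":"object","properties":{"dx":{"type":"number"},"dy":{"type":"number"},"dz":{"type":"number"},"ax":{"type":"number"},"ay":{"type":"number"},"az":{"type":"number"}}}},"gripper":{"type":"number"}},"required":["increments"]}

```bash
mkdir -p pics; ls; python3 - <<'E'
from workcell import arm
import cv2,numpy as np
s=arm.state(); print({k:np.round(v,3).tolist() for k,v in s.items()})
for n in("scene","top"):
    p=arm.get_image(n); cv2.imwrite(f"pics/{n}0.png",p["img"]); print(n,p["vertical_fov"],p["cx"],p["cy"],[k for k in p if k!='img'],np.round(p["world_from_camera"],3).tolist())
    for k in p:
        if k not in("img","world_from_camera"): print(k,p[k])
E
```

```text
pics
{'clock': 0.0, 'joints': [-1.221, 0.384, 0.044, 1.6, -0.018, 1.161, -0.05], 'joint_velocities': [0.0, 0.0, -0.0, -0.001, -0.001, -0.001, 0.002], 'joint_efforts': [-0.0, -43.346, 1.024, -24.951, 0.01, 0.012, -0.0], 'tool_pos': [281.034, 585.073, 229.885], 'tcp_rot': [-0.0, 0.222, 0.975, -0.001], 'contact_force': [-0.214, -0.276, -0.072], 'ft_torque': [0.037, 0.033, -0.018], 'grasp_force': 0.0, 'opening': 85.671}
scene 57.5107995875119 316.0264702412554 239.14030269692557 ['vertical_fov', 'cx', 'cy', 'world_from_camera', 'shot'] [[0.695, 0.546, -0.467, 143.499], [-0.719, 0.535, -0.445, -295.829], [0.007, 0.645, 0.764, 704.4], [0.0, 0.0, 0.0, 1.0]]
vertical_fov 57.5107995875119
cx 316.0264702412554
cy 239.14030269692557
shot 1
top 42.185764734857145 330.4362882428294 240.04886045454447 ['vertical_fov', 'cx', 'cy', 'world_from_camera', 'shot'] [[0.014, 0.993, -0.117, 398.669], [-1.0, 0.012, -0.018, 68.97], [-0.017, 0.117, 0.993, 1177.98], [0.0, 0.0, 0.0, 1.0]]
vertical_fov 42.185764734857145
cx 330.4362882428294
cy 240.04886045454447
shot 2
```

View pics/scene0.png

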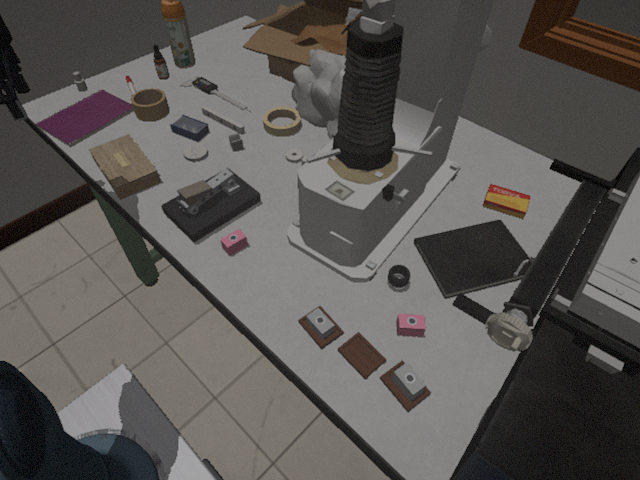

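View pics/top0.png

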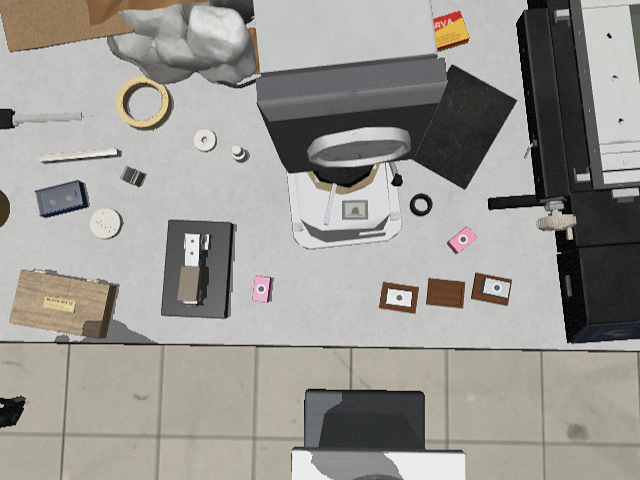

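The scene shows the plate with bar and wedge at top-view (198,268), the nests at (399,297), (446,293) and (491,289), and the loupe at (421,204). Two pink look-alikes are at (262,289) and (462,239). Next I'll measure these.

```bash
cat > h.py <<'E'
from workcell import arm
import cv2,numpy as np
from scipy.spatial.transform import Rotation as R
def cam(p): 
    f=240/np.tan(np.radians(p["vertical_fov"])/2); return f,np.array(p["world_from_camera"])
def px2w(p,uv,z):
    f,T=cam(p); uv=np.atleast_2d(uv).astype(float)
    d=np.c_[(uv[:,0]-p["cx"])/f,-(uv[:,1]-p["cy"])/f,-np.ones(len(uv))]@T[:3,:3].T
    return T[:3,3]+d*((z-T[2,3])/d[:,2])[:,None]
def w2px(p,X):
    f,T=cam(p); c=(np.atleast_2d(X)-T[:3,3])@T[:3,:3]
    return np.c_[p["cx"]+f*c[:,0]/-c[:,2],p["cy"]-f*c[:,1]/-c[:,2]]
def rect(p,m,z):
    k=max(cv2.findContours(m.astype(np.uint8),0,2)[0],key=cv2.contourArea)[:,0]
    w=px2w(p,k,z)[:,:2].astype(np.float32); return cv2.minAreaRect(w)
def rot(): 
    q=arm.state()["tcp_rot"]; return R.from_quat([*q[1:],q[0]])
E
python3 - <<'E'
from h import *
p=arm.get_image("top");q=arm.get_image("scene")
Z=dict(granite_plate=30,nest_1=8,low_block=44,middle_block=26,tall_block=35,wedge=75,loupe=36,sine_bar=70)
for im,pp in(("top",p),("scene",q)):
  for n,z in Z.items():
    for o in arm.outline_of(pp,n)[:4]:
        r=rect(pp,o["mask"],z); print(im,n,round(o["score"],2),np.round(o["bbox"]).tolist(),np.round(r[0]).tolist(),np.round(r[1]).tolist(),round(r[2],1))
print(np.round(px2w(p,[[60,343],[330,347],[290,240],[400,240],[105,223],[117,290],[100,335],[262,289]],0)).tolist())
w=arm.get_image("wrist");s=arm.state()
Rt=rot().as_matrix(); T=np.array(w["world_from_camera"])
print("cam in tool",np.round(Rt.T@(T[:3,3]-s["tool_pos"]),1),np.round(Rt.T@T[:3,:3],2).tolist(),w["vertical_fov"],w["cx"],w["cy"])
E
```

```text
top granite_plate 0.69 [163.0, 219.0, 232.0, 317.0] [477.0, 336.0] [124.0, 181.0] 88.1
top nest_1 0.97 [378.0, 284.0, 419.0, 312.0] [429.0, -39.0] [68.0, 50.0] 82.6
top nest_1 0.74 [470.0, 274.0, 510.0, 304.0] [448.0, -211.0] [71.0, 51.0] 79.4
top nest_1 0.62 [423.0, 278.0, 469.0, 309.0] [440.0, -125.0] [72.0, 53.0] 84.6
top nest_1 0.42 [384.0, 292.0, 409.0, 308.0] [429.0, -38.0] [47.0, 28.0] 82.6
top middle_block 0.6 [385.0, 291.0, 409.0, 307.0] [429.0, -36.0] [47.0, 28.0] 82.0
top tall_block 0.91 [480.0, 277.0, 510.0, 297.0] [449.0, -211.0] [52.0, 31.0] 79.4
top tall_block 0.77 [253.0, 275.0, 269.0, 304.0] [441.0, 215.0] [30.0, 45.0] 83.5
top tall_block 0.7 [449.0, 226.0, 478.0, 257.0] [536.0, -151.0] [28.0, 51.0] 39.5
top tall_block 0.7 [202.0, 232.0, 209.0, 249.0] [527.0, 320.0] [12.0, 27.0] 86.5
top wedge 0.97 [178.0, 265.0, 200.0, 301.0] [448.0, 339.0] [38.0, 62.0] 86.4
top loupe 0.56 [407.0, 194.0, 434.0, 216.0] [601.0, -75.0] [41.0, 41.0] 0.6
top loupe 0.19 [473.0, 273.0, 506.0, 303.0] [447.0, -204.0] [66.0, 47.0] 79.4
top sine_bar 0.67 [427.0, 278.0, 465.0, 306.0] [438.0, -1
[... 883 characters left out ...]
9.0, 250.0, 257.0] [433.0, 204.0] [52.0, 55.0] 85.0
scene wedge 0.85 [181.0, 180.0, 214.0, 204.0] [447.0, 339.0] [60.0, 66.0] 86.2
scene loupe 0.91 [385.0, 261.0, 410.0, 290.0] [592.0, -83.0] [63.0, 41.0] 30.4
scene sine_bar 0.61 [178.0, 168.0, 236.0, 215.0] [469.0, 323.0] [143.0, 56.0] 3.7
scene sine_bar 0.31 [297.0, 308.0, 344.0, 349.0] [402.0, -62.0] [64.0, 46.0] 84.9
[[336.0, 598.0, 0.0], [336.0, 89.0, 0.0], [537.0, 168.0, 0.0], [539.0, -42.0, 0.0], [565.0, 525.0, 0.0], [437.0, 495.0, 0.0], [352.0, 523.0, 0.0], [443.0, 219.0, 0.0]]
cam in tool [ 7.660e+01  1.000e-01 -1.425e+02] [[-0.0, 0.95, 0.3], [1.0, 0.0, -0.0], [-0.0, 0.3, -0.95]] 62.68585730223432 318.174701595243 235.92032703505504
```

```bash
cat >> h.py <<'E'
def go(x,y,z,yaw=0,pitch=0,grasp=False):
    """share row from the measured pose to TCP x,y,z; object-x yaw/pitch(deg, far end up). grasp=True: xyz is the grasp point"""
    b=R.from_euler("z",yaw,degrees=True)*R.from_euler("y",-pitch,degrees=True)
    t=b*R.from_matrix(np.diag([-1.,1,-1])); s=arm.state(); r=rot()
    P=np.array([x,y,z],float)
    if grasp: P=P+19*t.as_matrix()[:,2]
    d=r.inv().apply(P-np.array(s["tool_pos"]))
    a=(r.inv()*t).as_rotvec(degrees=True)
    n=max(np.linalg.norm(d)/62.5,np.linalg.norm(a)/10.7)
    print("rows>=%.1f"%n,dict(zip(["dx","dy","dz","ax","ay","az"],np.round([*d/500,*a/90],4).tolist())),"TCP",np.round(P,1))
E
python3 - <<'E'
from h import *
go(450,336,230,-2)
p=arm.get_image("top");q=arm.get_image("scene")
a=cv2.resize(p["img"][215:325,230:530],None,fx=2.66,fy=2.66,interpolation=2)
b=cv2.resize(q["img"][295:420,285:450],(798,int(125*798/165)),interpolation=2)[:300]
cv2.imwrite("pics/crop.png",np.vstack([a,b[:, :a.shape[1]]]) if b.shape[1]>=a.shape[1] else a)
E
```

```text
rows>=4.8 {'dx': -0.5203, 'dy': -0.3045, 'dz': 0.0026, 'ax': -0.0, 'ay': -0.0, 'az': -0.2628} TCP [450. 336. 230.]
```

View pics/crop.png

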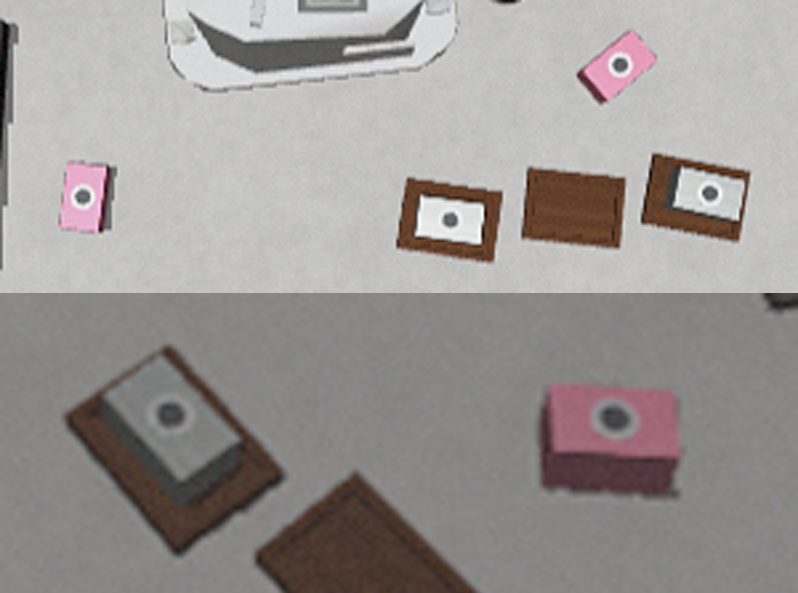

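Candidates in the top view are grey at (399,297), grey at (491,289), and pink at (262,289) and (462,239). The right-nest grey block (491,289) is the tall one: it is steel and shows much more side wall than the grey block at (399,297), which is the middle one. The pink ones are look-alikes. The nest at (446,293) is empty, and the bench between (280,300) and (370,300) is clear.

drive_tool:
  increments:
    - {"dx":-0.17,"dy":-0.1,"dz":0,"az":-0.09}
    - {"dx":-0.34,"dy":-0.2,"dz":0,"az":-0.18}
    - {"dx":-0.5203,"dy":-0.3045,"dz":0.0026,"az":-0.2628}
    - {"dx":-0.5203,"dy":-0.3045,"dz":0.0026,"az":-0.2628}
    - {"dx":-0.5203,"dy":-0.3045,"dz":0.0026,"az":-0.2628}
    - {"dx":-0.5203,"dy":-0.3045,"dz":0.0026,"az":-0.2628}
    - {"dx":-0.5203,"dy":-0.3045,"dz":0.0026,"az":-0.2628}
    - {"dx":-0.5203,"dy":-0.3045,"dz":0.0026,"az":-0.2628}
  gripper: 1

```text
invalid input at $.increments[0]: expected keys dx, dy, dz, ax, ay, az
```

```bash
python3 - <<'E'
from h import *
s=arm.state(); print(s["clock"],np.round(s["tool_pos"],1),np.round(s["tcp_rot"],3))
p=arm.get_image("wrist"); cv2.imwrite("pics/w1.png",p["img"])
np.save("w1.npy",p,allow_pickle=True)
for n,z in dict(granite_plate=30,low_block=44,wedge=80,sine_bar=70).items():
    for o in arm.outline_of(p,n)[:2]:
        r=rect(p,o["mask"],z); print(n,round(o["score"],2),np.round(o["bbox"]).tolist(),np.round(r[0],1).tolist(),np.round(r[1]).tolist(),round(r[2],1))
E
```

```text
1.15 [281.4 585.9 231.2] [-0.     0.222  0.975 -0.   ]
granite_plate 0.68 [184.0, 361.0, 255.0, 451.0] [432.6, 388.6] [56.0, 106.0] 88.3
```

View pics/w1.png

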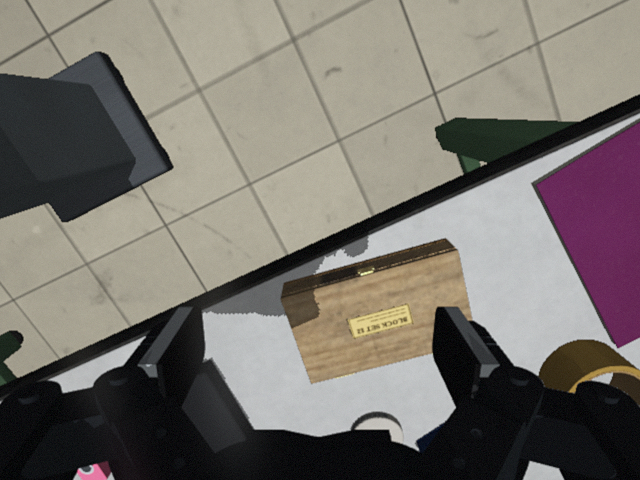

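drive_tool:
  increments:
    - {"dx":-0.17,"dy":-0.1,"dz":-0.02,"ax":0,"ay":0,"az":-0.09}
    - {"dx":-0.34,"dy":-0.2,"dz":-0.04,"ax":0,"ay":0,"az":-0.18}
    - {"dx":-0.52,"dy":-0.305,"dz":-0.06,"ax":0,"ay":0,"az":-0.263}
    - {"dx":-0.52,"dy":-0.305,"dz":-0.06,"ax":0,"ay":0,"az":-0.263}
    - {"dx":-0.52,"dy":-0.305,"dz":-0.06,"ax":0,"ay":0,"az":-0.263}
    - {"dx":-0.52,"dy":-0.305,"dz":-0.06,"ax":0,"ay":0,"az":-0.263}
    - {"dx":-0.52,"dy":-0.305,"dz":-0.06,"ax":0,"ay":0,"az":-0.263}
    - {"dx":-0.52,"dy":-0.305,"dz":-0.06,"ax":0,"ay":0,"az":-0.263}
  gripper: 1

```text
clock: 2.4
tool_pos: [448.2, 337.8, 261.0]
tcp_rot: [-0.0, 0.015, 1.0, 0.0]
contact_force: [0.7, 1.2, -1.0]
opening: 85.3
grasp_force: 0.0
```

```bash
python3 - <<'E'
from h import *
s=arm.state(); print(s["clock"],np.round(s["tool_pos"],1),np.round(s["tcp_rot"],3))
p=arm.get_image("wrist"); cv2.imwrite("pics/w2.png",p["img"])
np.save("w2.npy",p,allow_pickle=True)
for n,z in dict(granite_plate=30,low_block=44,wedge=80,sine_bar=70).items():
    for o in arm.outline_of(p,n)[:2]:
        r=rect(p,o["mask"],z); print(n,round(o["score"],2),np.round(o["bbox"]).tolist(),np.round(r[0],1).tolist(),np.round(r[1]).tolist(),round(r[2],1))
E
```

```text
2.4 [448.2 337.8 261. ] [-0.     0.015  1.     0.   ]
granite_plate 0.66 [260.0, 130.0, 391.0, 307.0] [477.2, 342.2] [122.0, 180.0] 88.2
low_block 0.7 [298.0, 259.0, 346.0, 288.0] [523.9, 321.8] [8.0, 31.0] 87.4
wedge 0.64 [304.0, 173.0, 348.0, 242.0] [447.6, 342.6] [34.0, 60.0] 87.5
wedge 0.16 [308.0, 156.0, 341.0, 300.0] [505.9, 340.6] [29.0, 56.0] 88.2
sine_bar 0.6 [308.0, 155.0, 342.0, 301.0] [510.0, 340.6] [30.0, 58.0] 88.2
```

View pics/w2.png

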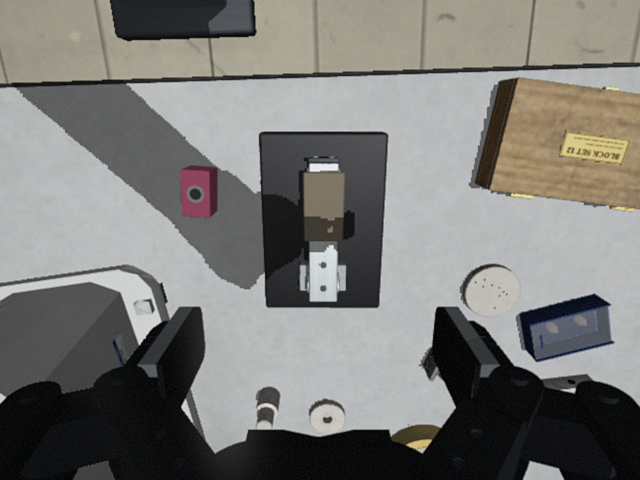

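The wrist view shows the plate at (324,219), the wedge at (326,207), and the bar's far end on the low block at (323,275), with no clutter between the fingers. Next is the wedge grasp.

```bash
python3 - <<'E'
from h import *
go(441,343,110,-1.8,8,True)
go(441,343,71.3,-1.8,8,True)
E
```

```text
rows>=2.7 {'dx': 0.0112, 'dy': 0.012, 'dz': 0.3398, 'ax': -0.0002, 'ay': -0.0891, 'az': -0.0008} TCP [443.6 342.9  91.2]
rows>=3.3 {'dx': 0.0112, 'dy': 0.012, 'dz': 0.4172, 'ax': -0.0002, 'ay': -0.0891, 'az': -0.0008} TCP [443.6 342.9  52.5]
```

drive_tool:
  increments:
    - {"dx":0.011,"dy":0.012,"dz":0.11,"ax":0,"ay":-0.089,"az":0}
    - {"dx":0.011,"dy":0.012,"dz":0.22,"ax":0,"ay":-0.089,"az":0}
    - {"dx":0.011,"dy":0.012,"dz":0.3,"ax":0,"ay":-0.089,"az":0}
    - {"dx":0.011,"dy":0.012,"dz":0.34,"ax":0,"ay":-0.089,"az":0}
    - {"dx":0.011,"dy":0.012,"dz":0.38,"ax":0,"ay":-0.089,"az":0}
    - {"dx":0.011,"dy":0.012,"dz":0.417,"ax":0,"ay":-0.089,"az":0}
    - {"dx":0.011,"dy":0.012,"dz":0.417,"ax":0,"ay":-0.089,"az":0}
    - {"dx":0.011,"dy":0.012,"dz":0.417,"ax":0,"ay":-0.089,"az":0}
  gripper: 1

```text
clock: 3.65
tool_pos: [444.8, 342.7, 53.4]
tcp_rot: [0.07, 0.017, 0.997, -0.001]
contact_force: [1.4, -0.3, -0.0]
opening: 85.2
grasp_force: 0.0
```

```bash
python3 - <<'E'
from h import *
s=arm.state(); print(s["clock"],np.round(s["tool_pos"],1),np.round(rot().as_matrix(),3).tolist())
p=arm.get_image("wrist"); cv2.imwrite("pics/w3.png",p["img"])
E
```

```text
3.65 [444.8 342.7  53.4] [[-0.99, 0.034, 0.14], [0.034, 0.999, -0.004], [-0.14, 0.001, -0.99]]
```

View pics/w3.png

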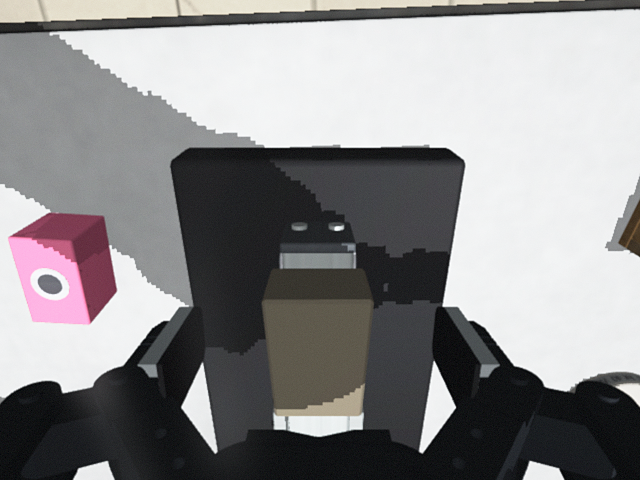

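The wedge sits at (318,340), centred between the fingers at u≈318, so I'll close and lift.

drive_tool:
  increments:
    - {"dx":0,"dy":0,"dz":0,"ax":0,"ay":0,"az":0}
    - {"dx":0,"dy":0,"dz":0,"ax":0,"ay":0,"az":0}
    - {"dx":0,"dy":0,"dz":0,"ax":0,"ay":0,"az":0}
    - {"dx":0,"dy":0,"dz":0,"ax":0,"ay":0,"az":0}
    - {"dx":0,"dy":0,"dz":0,"ax":0,"ay":0,"az":0}
    - {"dx":0,"dy":0,"dz":0,"ax":0,"ay":0,"az":0}
    - {"dx":0,"dy":0,"dz":0,"ax":0,"ay":0,"az":0}
    - {"dx":0,"dy":0,"dz":0,"ax":0,"ay":0,"az":0}
  gripper: -1

```text
clock: 4.7
tool_pos: [444.7, 342.5, 53.3]
tcp_rot: [0.07, 0.017, 0.997, -0.001]
contact_force: [-1.5, 0.5, 6.2]
opening: 33.2
grasp_force: 59.9
```

```bash
python3 - <<'E'
from h import *
s=arm.state(); print(s["clock"],np.round(s["tool_pos"],1),s["opening"],s["grasp_force"])
go(441,343,160,-1.8,8,True)
E
```

```text
4.7 [444.7 342.5  53.3] 33.15938002781987 59.93432695046067
rows>=1.4 {'dx': -0.0225, 'dy': 0.0009, 'dz': -0.1743, 'ax': 0.0001, 'ay': 0.0004, 'az': -0.0021} TCP [443.6 342.9 141.2]
```

drive_tool:
  increments:
    - {"dx":-0.003,"dy":0,"dz":-0.02,"ax":0,"ay":0,"az":0}
    - {"dx":-0.012,"dy":0,"dz":-0.09,"ax":0,"ay":0,"az":0}
    - {"dx":-0.023,"dy":0,"dz":-0.174,"ax":0,"ay":0,"az":0}
    - {"dx":-0.023,"dy":0,"dz":-0.174,"ax":0,"ay":0,"az":0}
    - {"dx":-0.023,"dy":0,"dz":-0.174,"ax":0,"ay":0,"az":0}

```text
clock: 5.32
tool_pos: [442.6, 340.9, 139.1]
tcp_rot: [0.069, 0.017, 0.997, -0.002]
contact_force: [-1.6, -0.1, -3.6]
opening: 33.0
grasp_force: 60.5
```

```bash
python3 - <<'E'
from h import *
s=arm.state(); print(s["clock"],np.round(s["tool_pos"],1),s["opening"],s["grasp_force"])
go(430,50,130,0,0,True)
go(430,50,12,0,0,True)
E
```

```text
5.325 [442.6 340.9 139.1] 32.976207338593966 60.5306750535965
rows>=4.7 {'dx': 0.0126, 'dy': -0.5821, 'dz': 0.0563, 'ax': -0.003, 'ay': 0.0875, 'az': -0.0221} TCP [430.  50. 111.]
rows>=5.2 {'dx': 0.045, 'dy': -0.5816, 'dz': 0.2901, 'ax': -0.003, 'ay': 0.0875, 'az': -0.0221} TCP [430.  50.  -7.]
```

The tips reach about 9 mm below the wedge's underside, so it can't be set on the bench this way. I'll put it back where it lay and regrip about 12 mm higher.

drive_tool:
  increments:
    - {"dx":0.012,"dy":0.002,"dz":0.09,"ax":0,"ay":0,"az":0.001}
    - {"dx":0.02,"dy":0.003,"dz":0.15,"ax":0,"ay":0,"az":0.001}
    - {"dx":0.022,"dy":0.003,"dz":0.168,"ax":0,"ay":0,"az":0.001}
    - {"dx":0.022,"dy":0.003,"dz":0.172,"ax":0,"ay":0,"az":0.001}
    - {"dx":0.022,"dy":0.003,"dz":0.172,"ax":0,"ay":0,"az":0.001}

```text
clock: 5.95
tool_pos: [443.2, 342.5, 53.2]
tcp_rot: [0.068, 0.018, 0.998, -0.003]
contact_force: [-0.3, 0.4, -1.2]
opening: 33.0
grasp_force: 60.9
```

```bash
python3 - <<'E'
from h import *
s=arm.state(); print(s["clock"],np.round(s["tool_pos"],1),s["opening"],np.round(s["contact_force"],1))
go(444.7,342.5,53,-1.8,8)
E
```

```text
5.95 [443.2 342.5  53.2] 33.017801477450185 [-0.3  0.4 -1.2]
rows>=0.0 {'dx': -0.0029, 'dy': 0.0002, 'dz': 0.0008, 'ax': -0.0022, 'ay': -0.0019, 'az': -0.0028} TCP [444.7 342.5  53. ]
```

drive_tool:
  increments:
    - {"dx":-0.003,"dy":0,"dz":0.002,"ax":0,"ay":0,"az":-0.003}
    - {"dx":-0.003,"dy":0,"dz":0.002,"ax":0,"ay":0,"az":-0.003}
    - {"dx":-0.003,"dy":0,"dz":0.002,"ax":0,"ay":0,"az":-0.003}

```text
clock: 6.32
tool_pos: [443.8, 342.9, 53.2]
tcp_rot: [0.067, 0.016, 0.998, -0.003]
contact_force: [-9.2, -3.3, 8.6]
opening: 33.1
grasp_force: 62.2
```

drive_tool:
  increments:
    - {"dx":0,"dy":0,"dz":0,"ax":0,"ay":0,"az":0}
    - {"dx":0,"dy":0,"dz":0,"ax":0,"ay":0,"az":0}
    - {"dx":0,"dy":0,"dz":0,"ax":0,"ay":0,"az":0}
    - {"dx":0,"dy":0,"dz":0,"ax":0,"ay":0,"az":0}
    - {"dx":0,"dy":0,"dz":-0.012,"ax":0,"ay":0,"az":0}
    - {"dx":0,"dy":0,"dz":-0.025,"ax":0,"ay":0,"az":0}
    - {"dx":0,"dy":0,"dz":-0.025,"ax":0,"ay":0,"az":0}
    - {"dx":0,"dy":0,"dz":-0.025,"ax":0,"ay":0,"az":0}
  gripper: 0.3

```text
clock: 7.32
tool_pos: [444.8, 343.7, 65.6]
tcp_rot: [0.07, 0.016, 0.997, -0.001]
contact_force: [-0.3, 0.1, -0.7]
opening: 55.4
grasp_force: 0.0
```

drive_tool:
  increments:
    - {"dx":0,"dy":0,"dz":0,"ax":0,"ay":0,"az":0}
    - {"dx":0,"dy":0,"dz":0,"ax":0,"ay":0,"az":0}
    - {"dx":0,"dy":0,"dz":0,"ax":0,"ay":0,"az":0}
    - {"dx":0,"dy":0,"dz":0,"ax":0,"ay":0,"az":0}
    - {"dx":0,"dy":0,"dz":0,"ax":0,"ay":0,"az":0}
    - {"dx":0,"dy":0,"dz":0,"ax":0,"ay":0,"az":0}
  gripper: -1

```text
clock: 8.07
tool_pos: [444.6, 343.3, 65.5]
tcp_rot: [0.07, 0.016, 0.997, -0.002]
contact_force: [-2.7, -1.5, 4.7]
opening: 32.5
grasp_force: 59.9
```

```bash
python3 - <<'E'
from h import *
s=arm.state(); print(s["clock"],np.round(s["tool_pos"],1),s["opening"],s["grasp_force"],np.round(s["contact_force"],1))
p=arm.get_image("wrist"); cv2.imwrite("pics/w4.png",p["img"][180:,120:520])
E
```

```text
8.075 [444.6 343.3  65.5] 32.529879480927534 59.923412036150694 [-2.7 -1.5  4.7]
```

View pics/w4.png

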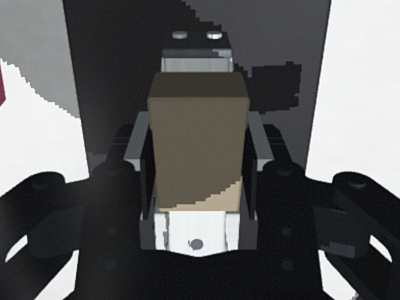

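drive_tool:
  increments:
    - {"dx":-0.003,"dy":0,"dz":-0.02,"ax":0,"ay":0,"az":0}
    - {"dx":-0.012,"dy":0,"dz":-0.09,"ax":0,"ay":0,"az":0}
    - {"dx":-0.02,"dy":0,"dz":-0.15,"ax":0,"ay":0,"az":0}
    - {"dx":-0.02,"dy":0,"dz":-0.15,"ax":0,"ay":0,"az":0}
    - {"dx":-0.02,"dy":0,"dz":-0.15,"ax":0,"ay":0,"az":0}

```text
clock: 8.75
tool_pos: [443.2, 342.8, 139.6]
tcp_rot: [0.069, 0.016, 0.997, -0.002]
contact_force: [-0.1, -0.0, -3.8]
opening: 32.8
grasp_force: 60.5
```

```bash
python3 - <<'E'
from h import *
s=arm.state(); print(s["clock"],np.round(s["tool_pos"],1),s["opening"],np.round(rot().as_matrix()[:,2],3))
go(430,50,120,0,0)
go(430,50,30,0,0)
E
```

```text
8.75 [443.2 342.8 139.6] 32.793683781095105 [ 0.137 -0.006 -0.99 ]
rows>=4.7 {'dx': 0.0135, 'dy': -0.5861, 'dz': 0.039, 'ax': -0.0028, 'ay': 0.0878, 'az': -0.0199} TCP [430.  50. 120.]
rows>=5.0 {'dx': 0.0382, 'dy': -0.5857, 'dz': 0.2173, 'ax': -0.0028, 'ay': 0.0878, 'az': -0.0199} TCP [430.  50.  30.]
```

drive_tool:
  increments:
    - {"dx":0.004,"dy":-0.1,"dz":0.007,"ax":0,"ay":0.015,"az":-0.003}
    - {"dx":0.007,"dy":-0.22,"dz":0.014,"ax":0,"ay":0.03,"az":-0.007}
    - {"dx":0.01,"dy":-0.34,"dz":0.021,"ax":0,"ay":0.05,"az":-0.01}
    - {"dx":0.012,"dy":-0.46,"dz":0.03,"ax":0,"ay":0.07,"az":-0.015}
    - {"dx":0.0135,"dy":-0.55,"dz":0.039,"ax":-0.003,"ay":0.088,"az":-0.02}
    - {"dx":0.0135,"dy":-0.586,"dz":0.039,"ax":-0.003,"ay":0.088,"az":-0.02}
    - {"dx":0.025,"dy":-0.586,"dz":0.12,"ax":-0.003,"ay":0.088,"az":-0.02}
    - {"dx":0.038,"dy":-0.586,"dz":0.217,"ax":-0.003,"ay":0.088,"az":-0.02}
    - {"dx":0.038,"dy":-0.586,"dz":0.217,"ax":-0.003,"ay":0.088,"az":-0.02}
    - {"dx":0.038,"dy":-0.586,"dz":0.217,"ax":-0.003,"ay":0.088,"az":-0.02}

```text
clock: 10.0
tool_pos: [431.3, 50.7, 31.3]
tcp_rot: [0.001, -0.0, 1.0, 0.001]
contact_force: [-0.3, 0.7, -3.2]
opening: 32.2
grasp_force: 61.5
```

```bash
python3 - <<'E'
from h import *
s=arm.state(); print(s["clock"],np.round(s["tool_pos"],1),s["opening"],np.round(rot().as_matrix(),3).tolist())
go(430,50,4,0,0)
E
```

```text
10.0 [431.3  50.7  31.3] 32.1796810056124 [[-1.0, -0.0, 0.001], [-0.0, 1.0, 0.002], [-0.001, 0.002, -1.0]]
rows>=0.4 {'dx': 0.0027, 'dy': -0.0015, 'dz': 0.0547, 'ax': 0.001, 'ay': 0.0009, 'az': 0.0001} TCP [430.  50.   4.]
```

drive_tool:
  increments:
    - {"dx":0,"dy":0,"dz":0.03,"ax":0.001,"ay":0.001,"az":0}
    - {"dx":0,"dy":0,"dz":0.045,"ax":0.001,"ay":0.001,"az":0}
    - {"dx":0,"dy":0,"dz":0.053,"ax":0.001,"ay":0.001,"az":0}
    - {"dx":0,"dy":0,"dz":0.053,"ax":0.001,"ay":0.001,"az":0}
    - {"dx":0,"dy":0,"dz":0.053,"ax":0.001,"ay":0.001,"az":0}

```text
clock: 10.62
tool_pos: [431.6, 50.9, 4.8]
tcp_rot: [0.0, -0.0, 1.0, 0.0]
contact_force: [-0.2, -1.0, -2.8]
opening: 32.6
grasp_force: 61.5
```

Not touching yet (only the weight shows), so I'll go 2 mm lower and then release.

drive_tool:
  increments:
    - {"dx":0,"dy":0,"dz":0.002,"ax":0,"ay":0,"az":0}
    - {"dx":0,"dy":0,"dz":0.004,"ax":0,"ay":0,"az":0}
    - {"dx":0,"dy":0,"dz":0.004,"ax":0,"ay":0,"az":0}

```text
clock: 11.0
tool_pos: [431.6, 51.0, 3.2]
tcp_rot: [0.0, 0.0, 1.0, 0.0]
contact_force: [-2.1, 0.4, 4.1]
opening: 32.5
grasp_force: 62.3
```

drive_tool:
  increments:
    - {"dx":0,"dy":0,"dz":0,"ax":0,"ay":0,"az":0}
    - {"dx":0,"dy":0,"dz":0,"ax":0,"ay":0,"az":0}
    - {"dx":0,"dy":0,"dz":0,"ax":0,"ay":0,"az":0}
    - {"dx":0,"dy":0,"dz":0,"ax":0,"ay":0,"az":0}
    - {"dx":0,"dy":0,"dz":-0.05,"ax":0,"ay":0,"az":0}
    - {"dx":0,"dy":0,"dz":-0.15,"ax":0,"ay":0,"az":0}
    - {"dx":0,"dy":0,"dz":-0.26,"ax":0,"ay":0,"az":0}
    - {"dx":0,"dy":0,"dz":-0.26,"ax":0,"ay":0,"az":0}
    - {"dx":0,"dy":0,"dz":-0.26,"ax":0,"ay":0,"az":0}
  gripper: 0.3

```text
clock: 12.12
tool_pos: [431.0, 50.9, 132.5]
tcp_rot: [-0.0, -0.0, 1.0, 0.0]
contact_force: [-0.7, -0.9, -0.5]
opening: 55.7
grasp_force: 0.0
```

```bash
python3 - <<'E'
from h import *
p=arm.get_image("wrist"); cv2.imwrite("pics/w5.png",p["img"])
for o in arm.outline_of(p,"wedge")[:1]:
    r=rect(p,o["mask"],17); print(round(o["score"],2),np.round(o["bbox"]).tolist(),np.round(r[0],1).tolist(),np.round(r[1]).tolist(),round(r[2],1))
# bar grasp: bar point x=0,z=22 : plate x = .9-22*sin8, z=37.1+22*cos8
px=.9-22*np.sin(np.radians(8)); c,s_=np.cos(np.radians(-1.8)),np.sin(np.radians(-1.8))
X=477.2+px*c; Y=342.4+px*s_; z=37.1+22*np.cos(np.radians(8)); print(X,Y,z)
go(X,Y,150,-1.8,8,True); go(X,Y,z,-1.8,8,True)
E
```

```text
0.94 [293.0, 192.0, 347.0, 274.0] [433.5, 51.4] [35.0, 59.0] 90.0
475.03925850073654 342.4679040372067 58.88589751231455
rows>=4.7 {'dx': -0.0959, 'dy': 0.5837, 'dz': -0.0007, 'ax': 0.001, 'ay': -0.0909, 'az': 0.0201} TCP [477.7 342.4 131.2]
rows>=5.0 {'dx': -0.0964, 'dy': 0.5838, 'dz': 0.1816, 'ax': 0.001, 'ay': -0.0909, 'az': 0.0201} TCP [477.7 342.4  40.1]
```

drive_tool:
  increments:
    - {"dx":-0.02,"dy":0.1,"dz":-0.001,"ax":0.001,"ay":-0.02,"az":0.005}
    - {"dx":-0.04,"dy":0.22,"dz":-0.001,"ax":0.001,"ay":-0.04,"az":0.01}
    - {"dx":-0.06,"dy":0.34,"dz":-0.001,"ax":0.001,"ay":-0.06,"az":0.015}
    - {"dx":-0.08,"dy":0.46,"dz":-0.001,"ax":0.001,"ay":-0.08,"az":0.02}
    - {"dx":-0.096,"dy":0.584,"dz":-0.001,"ax":0.001,"ay":-0.091,"az":0.02}
    - {"dx":-0.096,"dy":0.584,"dz":-0.001,"ax":0.001,"ay":-0.091,"az":0.02}
    - {"dx":-0.096,"dy":0.584,"dz":0.08,"ax":0.001,"ay":-0.091,"az":0.02}
    - {"dx":-0.096,"dy":0.584,"dz":0.08,"ax":0.001,"ay":-0.091,"az":0.02}
    - {"dx":-0.096,"dy":0.584,"dz":0.08,"ax":0.001,"ay":-0.091,"az":0.02}
    - {"dx":-0.096,"dy":0.584,"dz":0.08,"ax":0.001,"ay":-0.091,"az":0.02}

```text
clock: 13.48
tool_pos: [480.3, 342.9, 94.1]
tcp_rot: [0.072, 0.016, 0.997, 0.0]
contact_force: [1.4, 0.1, 0.5]
opening: 55.8
grasp_force: 0.0
```

```bash
python3 - <<'E'
from h import *
s=arm.state(); print(np.round(s["tool_pos"],1))
p=arm.get_image("wrist"); cv2.imwrite("pics/w5.png",p["img"])
for n in("sine_bar","granite_plate"):
  for o in arm.outline_of(p,n)[:2]:
    m=o["mask"]; k=[(v,np.where(m[v])[0][[0,-1]].tolist()) for v in range(100,400,30) if m[v].any()]; print(n,round(o["score"],2),np.round(o["bbox"]),k)
go(475,342.5,58.9,-1.8,8,True)
E
```

```text
[480.3 342.9  94.1]
sine_bar 0.7 [283. 112. 350. 382.] [(130, [284, 345]), (160, [281, 348]), (190, [285, 344]), (220, [286, 343]), (250, [287, 342]), (280, [288, 342]), (310, [288, 341]), (340, [286, 344]), (370, [290, 340])]
granite_plate 0.72 [185.  58. 447. 360.] [(100, [189, 440]), (130, [193, 436]), (160, [197, 432]), (190, [201, 429]), (220, [205, 425]), (250, [210, 421]), (280, [213, 417]), (310, [248, 389]), (340, [248, 388])]
rows>=0.9 {'dx': 0.0202, 'dy': -0.0021, 'dz': 0.1061, 'ax': 0.0017, 'ay': 0.0031, 'az': -0.0004} TCP [477.6 342.4  40.1]
```

View pics/w5.png

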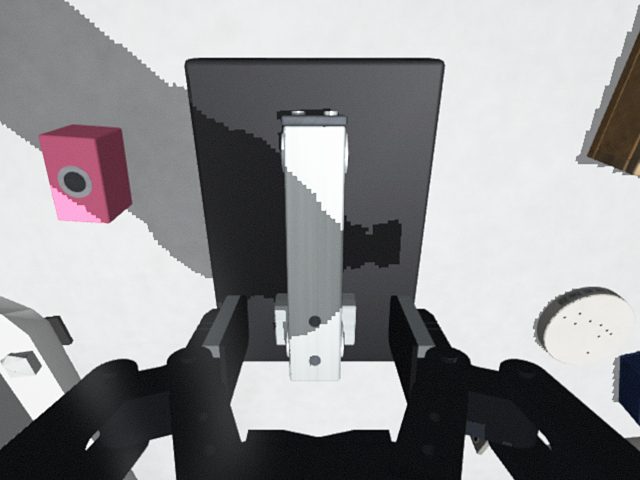

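```bash
python3 - <<'E'
from h import *
p=arm.get_image("wrist")
a=np.radians(8);yw=np.radians(-1.8)
def W(x,z,y=0):
    px=.9+x*np.cos(a)-z*np.sin(a); pz=37.1+x*np.sin(a)+z*np.cos(a)
    return [477.2+px*np.cos(yw)-y*np.sin(yw),341.8+px*np.sin(yw)+y*np.cos(yw),pz]
for n,q in dict(stoptop=W(-67,38),stopin=W(-63,38),far=W(63,30),mid=W(0,30),farL=W(63,30,13),farR=W(63,30,-13)).items(): print(n,np.round(w2px(p,[q])[0],1))
c=lambda X,Y:[477.2+X*np.cos(yw)-Y*np.sin(yw),341.8+X*np.sin(yw)+Y*np.cos(yw),30]
print(np.round(w2px(p,[c(-90,60),c(-90,-60),c(90,60),c(90,-60)]),1))
go(475,341.7,58.9,-1.8,8,True)
E
```

```text
stoptop [313.5 111.5]
stopin [313.6 122.2]
far [314.9 380. ]
mid [314.4 264.5]
farL [340.5 380. ]
farR [289.3 380.1]
[[447.7  54.9]
 [179.7  55.2]
 [408.3 361.4]
 [222.4 362. ]]
rows>=0.9 {'dx': 0.0197, 'dy': -0.0036, 'dz': 0.1058, 'ax': 0.0016, 'ay': 0.0029, 'az': -0.0003} TCP [477.6 341.6  40.1]
```

The picture agrees with the model to 1–2 px: end stop at row 112, far end at row 381, bar centre at u 314. I'll descend and grip the bar.

drive_tool:
  increments:
    - {"dx":0.02,"dy":-0.0035,"dz":0.04,"ax":0.002,"ay":0.003,"az":0}
    - {"dx":0.02,"dy":-0.0035,"dz":0.08,"ax":0.002,"ay":0.003,"az":0}
    - {"dx":0.02,"dy":-0.0035,"dz":0.106,"ax":0.002,"ay":0.003,"az":0}
    - {"dx":0.02,"dy":-0.0035,"dz":0.106,"ax":0.002,"ay":0.003,"az":0}
    - {"dx":0.02,"dy":-0.0035,"dz":0.106,"ax":0.002,"ay":0.003,"az":0}

```text
clock: 14.3
tool_pos: [477.5, 341.5, 39.2]
tcp_rot: [0.069, 0.016, 0.997, -0.002]
contact_force: [0.2, 0.3, -0.0]
opening: 56.0
grasp_force: 0.0
```

drive_tool:
  increments:
    - {"dx":0,"dy":0,"dz":0,"ax":0,"ay":0,"az":0}
    - {"dx":0,"dy":0,"dz":0,"ax":0,"ay":0,"az":0}
    - {"dx":0,"dy":0,"dz":0,"ax":0,"ay":0,"az":0}
    - {"dx":0,"dy":0,"dz":0,"ax":0,"ay":0,"az":0}
    - {"dx":0,"dy":0,"dz":0,"ax":0,"ay":0,"az":0}
    - {"dx":0,"dy":0,"dz":0,"ax":0,"ay":0,"az":0}
    - {"dx":0,"dy":0,"dz":0,"ax":0,"ay":0,"az":0}
  gripper: -1

```text
clock: 15.18
tool_pos: [477.4, 341.7, 39.8]
tcp_rot: [0.069, 0.016, 0.997, -0.002]
contact_force: [-1.8, -0.9, 5.4]
opening: 25.4
grasp_force: 60.0
```

drive_tool:
  increments:
    - {"dx":-0.003,"dy":0,"dz":-0.02,"ax":0,"ay":0,"az":0}
    - {"dx":-0.012,"dy":0,"dz":-0.09,"ax":0,"ay":0,"az":0}
    - {"dx":-0.028,"dy":0,"dz":-0.19,"ax":0,"ay":0,"az":0}
    - {"dx":-0.028,"dy":0,"dz":-0.19,"ax":0,"ay":0,"az":0}
    - {"dx":-0.028,"dy":0,"dz":-0.19,"ax":0,"ay":0,"az":0}

```text
clock: 15.8
tool_pos: [476.0, 340.1, 133.2]
tcp_rot: [0.067, 0.016, 0.998, -0.003]
contact_force: [-0.8, 0.3, -5.8]
opening: 24.9
grasp_force: 60.0
```

```bash
python3 - <<'E'
from h import *
s=arm.state(); print(s["clock"],np.round(s["tool_pos"],1),s["opening"],np.round(rot().as_matrix()[:,2],3))
go(440,130,115,0,0)
go(440,130,25,0,0)
E
```

```text
15.8 [476.  340.1 133.2] 24.947685814058293 [ 0.134 -0.009 -0.991]
rows>=3.4 {'dx': 0.0631, 'dy': -0.4221, 'dz': 0.0301, 'ax': -0.0043, 'ay': 0.0859, 'az': -0.0201} TCP [440. 130. 115.]
rows>=3.8 {'dx': 0.0874, 'dy': -0.4213, 'dz': 0.2084, 'ax': -0.0043, 'ay': 0.0859, 'az': -0.0201} TCP [440. 130.  25.]
```

drive_tool:
  increments:
    - {"dx":0.01,"dy":-0.09,"dz":0.007,"ax":0,"ay":0.02,"az":-0.004}
    - {"dx":0.03,"dy":-0.2,"dz":0.014,"ax":-0.002,"ay":0.04,"az":-0.01}
    - {"dx":0.045,"dy":-0.31,"dz":0.021,"ax":-0.003,"ay":0.06,"az":-0.015}
    - {"dx":0.063,"dy":-0.422,"dz":0.03,"ax":-0.004,"ay":0.086,"az":-0.02}
    - {"dx":0.063,"dy":-0.422,"dz":0.03,"ax":-0.004,"ay":0.086,"az":-0.02}
    - {"dx":0.075,"dy":-0.421,"dz":0.11,"ax":-0.004,"ay":0.086,"az":-0.02}
    - {"dx":0.087,"dy":-0.421,"dz":0.208,"ax":-0.004,"ay":0.086,"az":-0.02}
    - {"dx":0.087,"dy":-0.421,"dz":0.208,"ax":-0.004,"ay":0.086,"az":-0.02}
    - {"dx":0.087,"dy":-0.421,"dz":0.208,"ax":-0.004,"ay":0.086,"az":-0.02}

```text
clock: 16.92
tool_pos: [442.1, 132.1, 26.3]
tcp_rot: [0.001, -0.0, 1.0, 0.001]
contact_force: [1.2, 0.4, -5.3]
opening: 24.8
grasp_force: 60.9
```

```bash
python3 - <<'E'
from h import *
s=arm.state(); print(s["clock"],np.round(s["tool_pos"],1),s["opening"],np.round(rot().as_matrix()[:,2],3))
go(440,130,5.5,0,0)
E
```

```text
16.925 [442.1 132.1  26.3] 24.83675628959801 [ 0.003  0.002 -1.   ]
rows>=0.3 {'dx': 0.0043, 'dy': -0.0042, 'dz': 0.0416, 'ax': 0.0011, 'ay': 0.0017, 'az': 0.0005} TCP [440.  130.    5.5]
```

drive_tool:
  increments:
    - {"dx":0,"dy":0,"dz":0.02,"ax":0.001,"ay":0.002,"az":0}
    - {"dx":0,"dy":0,"dz":0.035,"ax":0.001,"ay":0.002,"az":0}
    - {"dx":0,"dy":0,"dz":0.042,"ax":0.001,"ay":0.002,"az":0}
    - {"dx":0,"dy":0,"dz":0.042,"ax":0.001,"ay":0.002,"az":0}
    - {"dx":0,"dy":0,"dz":0.045,"ax":0.001,"ay":0.002,"az":0}
    - {"dx":0,"dy":0,"dz":0.045,"ax":0.001,"ay":0.002,"az":0}

```text
clock: 17.68
tool_pos: [442.4, 131.7, 3.9]
tcp_rot: [0.0, 0.0, 1.0, 0.0]
contact_force: [-0.0, 0.6, -4.6]
opening: 25.0
grasp_force: 61.1
```

drive_tool:
  increments:
    - {"dx":0,"dy":0,"dz":0.002,"ax":0,"ay":0,"az":0}
    - {"dx":0,"dy":0,"dz":0.003,"ax":0,"ay":0,"az":0}
    - {"dx":0,"dy":0,"dz":0.003,"ax":0,"ay":0,"az":0}

```text
clock: 18.05
tool_pos: [442.5, 131.8, 2.9]
tcp_rot: [-0.0, 0.0, 1.0, 0.0]
contact_force: [-2.4, -2.1, 5.4]
opening: 25.0
grasp_force: 62.3
```

Contact. I'll release and lift, then fetch the low block.

drive_tool:
  increments:
    - {"dx":0,"dy":0,"dz":0,"ax":0,"ay":0,"az":0}
    - {"dx":0,"dy":0,"dz":0,"ax":0,"ay":0,"az":0}
    - {"dx":0,"dy":0,"dz":0,"ax":0,"ay":0,"az":0}
    - {"dx":0,"dy":0,"dz":0,"ax":0,"ay":0,"az":0}
    - {"dx":0,"dy":0,"dz":-0.05,"ax":0,"ay":0,"az":0}
    - {"dx":0,"dy":0,"dz":-0.15,"ax":0,"ay":0,"az":0}
    - {"dx":0,"dy":0,"dz":-0.26,"ax":0,"ay":0,"az":0}
    - {"dx":0,"dy":0,"dz":-0.26,"ax":0,"ay":0,"az":0}
  gripper: 0.2

```text
clock: 19.05
tool_pos: [446.5, 133.3, 137.0]
tcp_rot: [0.005, 0.0, 1.0, 0.003]
contact_force: [-0.2, 0.3, 0.0]
opening: 51.3
grasp_force: 0.0
```

```bash
python3 - <<'E'
from h import *
s=arm.state(); print(s["clock"],np.round(s["tool_pos"],1),s["opening"])
yw=np.radians(-1.8); X=477.2+49*np.cos(yw); Y=341.8+49*np.sin(yw); print(X,Y)
go(X,Y,110,-1.8,0)
E
```

```text
19.05 [446.5 133.3 137. ] 51.30474251007693
526.1758214579208 340.26087280517174
rows>=3.6 {'dx': -0.1587, 'dy': 0.4137, 'dz': 0.0579, 'ax': 0.0036, 'ay': 0.0065, 'az': 0.0199} TCP [526.2 340.3 110. ]
```

drive_tool:
  increments:
    - {"dx":0,"dy":0.1,"dz":0,"ax":0,"ay":0,"az":0}
    - {"dx":-0.01,"dy":0.22,"dz":0,"ax":0.001,"ay":0.002,"az":0.01}
    - {"dx":-0.04,"dy":0.33,"dz":0.02,"ax":0.003,"ay":0.005,"az":0.02}
    - {"dx":-0.1,"dy":0.4,"dz":0.04,"ax":0.004,"ay":0.006,"az":0.02}
    - {"dx":-0.159,"dy":0.414,"dz":0.058,"ax":0.004,"ay":0.006,"az":0.02}
    - {"dx":-0.159,"dy":0.414,"dz":0.058,"ax":0.004,"ay":0.006,"az":0.02}
    - {"dx":-0.159,"dy":0.414,"dz":0.058,"ax":0.004,"ay":0.006,"az":0.02}
    - {"dx":-0.159,"dy":0.414,"dz":0.058,"ax":0.004,"ay":0.006,"az":0.02}
  gripper: 0.8

```text
clock: 20.05
tool_pos: [520.7, 338.1, 103.2]
tcp_rot: [-0.005, 0.016, 1.0, -0.003]
contact_force: [-0.4, 0.5, 0.4]
opening: 77.0
grasp_force: 0.0
```

```bash
python3 - <<'E'
from h import *
s=arm.state(); print(s["clock"],np.round(s["tool_pos"],1),s["opening"])
p=arm.get_image("wrist"); cv2.imwrite("pics/w6.png",p["img"])
for n,z in(("low_block",44),("granite_plate",30)):
  for o in arm.outline_of(p,n)[:2]:
    r=rect(p,o["mask"],z); print(n,round(o["score"],2),np.round(o["bbox"]).tolist(),np.round(r[0],1).tolist(),np.round(r[1]).tolist(),round(r[2],1))
go(526.2,340.3,32.5,-1.8,0)
E
```

```text
20.05 [520.7 338.1 103.2] 76.9717740140522
granite_plate 0.89 [203.0, 2.0, 448.0, 322.0] [479.5, 341.6] [119.0, 176.0] 88.1
rows>=1.1 {'dx': -0.0111, 'dy': 0.0045, 'dz': 0.1425, 'ax': -0.0035, 'ay': -0.006, 'az': 0.0001} TCP [526.2 340.3  32.5]
```

View pics/w6.png

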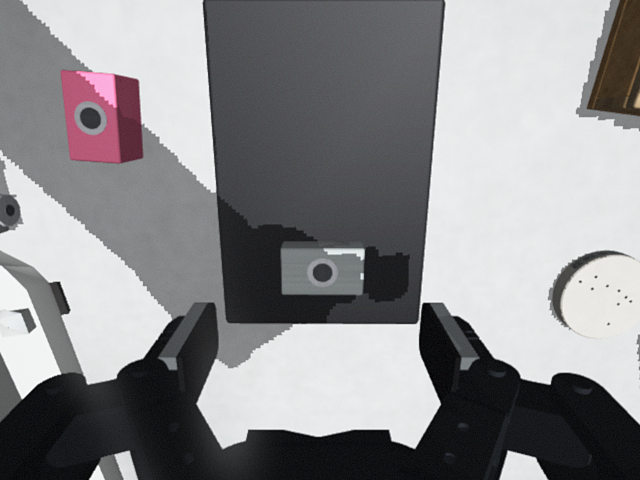

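The low block is alone on the plate at (322,271), top face spanning u 281–365, v 248–295.

```bash
python3 - <<'E'
from h import *
p=arm.get_image("wrist")
print(np.round(px2w(p,[[322,271],[281,295],[365,295],[365,248],[281,248]],44),1))
c=px2w(p,[[322.5,271.5]],44)[0]
go(c[0],c[1],32.5,-1.8,0)
E
```

```text
[[528.  340.3  44. ]
 [541.9 316.8  44. ]
 [543.3 364.1  44. ]
 [515.3 364.1  44. ]
 [513.9 318.4  44. ]]
rows>=1.1 {'dx': -0.015, 'dy': 0.0051, 'dz': 0.1425, 'ax': -0.0035, 'ay': -0.0059, 'az': 0.0001} TCP [528.3 340.6  32.5]
```

drive_tool:
  increments:
    - {"dx":-0.014,"dy":0.005,"dz":0.05,"ax":-0.003,"ay":-0.006,"az":0}
    - {"dx":-0.014,"dy":0.005,"dz":0.1,"ax":-0.003,"ay":-0.006,"az":0}
    - {"dx":-0.014,"dy":0.005,"dz":0.137,"ax":-0.003,"ay":-0.006,"az":0}
    - {"dx":-0.014,"dy":0.005,"dz":0.137,"ax":-0.003,"ay":-0.006,"az":0}
    - {"dx":-0.014,"dy":0.005,"dz":0.137,"ax":-0.003,"ay":-0.006,"az":0}

```text
clock: 20.88
tool_pos: [528.8, 341.0, 35.6]
tcp_rot: [0.001, 0.016, 1.0, -0.0]
contact_force: [-0.3, 0.2, -0.1]
opening: 76.6
grasp_force: 0.0
```

```bash
python3 - <<'E'
from h import *
s=arm.state(); print(s["clock"],np.round(s["tool_pos"],1),np.round(rot().as_matrix(),3).tolist())
go(527.5,340.5,32.7,-1.8,0)
E
```

```text
20.875 [528.8 341.   35.6] [[-1.0, 0.031, 0.001], [0.031, 1.0, -0.0], [-0.001, -0.0, -1.0]]
rows>=0.1 {'dx': 0.0026, 'dy': -0.0012, 'dz': 0.0058, 'ax': -0.0002, 'ay': 0.0007, 'az': 0.0} TCP [527.5 340.5  32.7]
```

drive_tool:
  increments:
    - {"dx":0.0015,"dy":-0.001,"dz":0.006,"ax":0,"ay":0,"az":0}
    - {"dx":0.0015,"dy":-0.001,"dz":0.006,"ax":0,"ay":0,"az":0}
    - {"dx":0.0015,"dy":-0.001,"dz":0.006,"ax":0,"ay":0,"az":0}
    - {"dx":0.0015,"dy":-0.001,"dz":0.006,"ax":0,"ay":0,"az":0}
    - {"dx":0.0015,"dy":-0.001,"dz":0.006,"ax":0,"ay":0,"az":0}
    - {"dx":0.0015,"dy":-0.001,"dz":0.006,"ax":0,"ay":0,"az":0}
    - {"dx":0.0015,"dy":-0.001,"dz":0.006,"ax":0,"ay":0,"az":0}
  gripper: -1

```text
clock: 21.75
tool_pos: [528.2, 340.6, 32.8]
tcp_rot: [0.001, 0.016, 1.0, -0.0]
contact_force: [-1.1, 0.2, 5.3]
opening: 43.8
grasp_force: 63.0
```

drive_tool:
  increments:
    - {"dx":0,"dy":0,"dz":-0.02,"ax":0,"ay":0,"az":0}
    - {"dx":0,"dy":0,"dz":-0.1,"ax":0,"ay":0,"az":0}
    - {"dx":0.05,"dy":0,"dz":-0.18,"ax":0,"ay":0,"az":0}
    - {"dx":0.12,"dy":0,"dz":-0.18,"ax":0,"ay":0,"az":0}
    - {"dx":0.18,"dy":-0.04,"dz":-0.18,"ax":0,"ay":0,"az":0}
    - {"dx":0.18,"dy":-0.04,"dz":-0.18,"ax":0,"ay":0,"az":0}

```text
clock: 22.5
tool_pos: [432.8, 320.6, 120.4]
tcp_rot: [-0.002, 0.015, 1.0, -0.003]
contact_force: [1.1, 0.3, -1.7]
opening: 44.1
grasp_force: 62.3
```

```bash
python3 - <<'E'
from h import *
s=arm.state(); print(s["clock"],np.round(s["tool_pos"],1),s["opening"],s["grasp_force"])
go(405,-125,150,-5.5,0)
E
```

```text
22.5 [432.8 320.6 120.4] 44.129370360310325 62.318869829177856
rows>=7.2 {'dx': 0.0289, 'dy': -0.8927, 'dz': -0.0545, 'ax': -0.0033, 'ay': -0.003, 'az': 0.0419} TCP [ 405. -125.  150.]
```

drive_tool:
  increments:
    - {"dx":0.01,"dy":-0.1,"dz":-0.02,"ax":0,"ay":0,"az":0}
    - {"dx":0.029,"dy":-0.22,"dz":-0.054,"ax":0,"ay":0,"az":0}
    - {"dx":0.029,"dy":-0.34,"dz":-0.054,"ax":0,"ay":0,"az":0.01}
    - {"dx":0.029,"dy":-0.46,"dz":-0.054,"ax":-0.001,"ay":-0.001,"az":0.02}
    - {"dx":0.029,"dy":-0.58,"dz":-0.054,"ax":-0.002,"ay":-0.002,"az":0.03}
    - {"dx":0.029,"dy":-0.7,"dz":-0.054,"ax":-0.003,"ay":-0.003,"az":0.042}
    - {"dx":0.029,"dy":-0.82,"dz":-0.054,"ax":-0.003,"ay":-0.003,"az":0.042}
    - {"dx":0.029,"dy":-0.893,"dz":-0.054,"ax":-0.003,"ay":-0.003,"az":0.042}
    - {"dx":0.029,"dy":-0.893,"dz":-0.054,"ax":-0.003,"ay":-0.003,"az":0.042}
    - {"dx":0.029,"dy":-0.893,"dz":-0.054,"ax":-0.003,"ay":-0.003,"az":0.042}

```text
clock: 23.75
tool_pos: [408.5, -122.3, 149.3]
tcp_rot: [0.002, 0.049, 0.999, 0.002]
contact_force: [-0.4, -0.3, -0.4]
opening: 44.0
grasp_force: 62.3
```

```bash
python3 - <<'E'
from h import *
s=arm.state(); print(s["clock"],np.round(s["tool_pos"],1),s["opening"])
p=arm.get_image("wrist"); cv2.imwrite("pics/w7.png",p["img"])
for n,z in(("nest_1",8),("tall_block",35),("middle_block",26)):
  for o in arm.outline_of(p,n)[:4]:
    r=rect(p,o["mask"],z); print(n,round(o["score"],2),np.round(o["bbox"]).tolist(),np.round(r[0],1).tolist(),np.round(r[1]).tolist(),round(r[2],1))
E
```

```text
23.75 [ 408.5 -122.3  149.3] 44.02065743193459
nest_1 0.85 [278.0, 228.0, 365.0, 280.0] [434.3, -123.1] [69.0, 44.0] 84.3
nest_1 0.74 [168.0, 242.0, 255.0, 302.0] [443.8, -207.9] [69.0, 46.0] 79.5
nest_1 0.73 [386.0, 203.0, 482.0, 267.0] [429.1, -36.9] [71.0, 53.0] 81.6
tall_block 0.75 [385.0, 200.0, 482.0, 270.0] [419.8, -44.4] [63.0, 47.0] 81.8
tall_block 0.67 [264.0, 353.0, 328.0, 414.0] [525.6, -150.7] [39.0, 57.0] 39.2
tall_block 0.65 [167.0, 262.0, 237.0, 317.0] [444.0, -207.6] [50.0, 40.0] 77.8
middle_block 0.57 [403.0, 216.0, 480.0, 258.0] [426.7, -36.8] [50.0, 32.0] 82.5
```

View pics/w7.png

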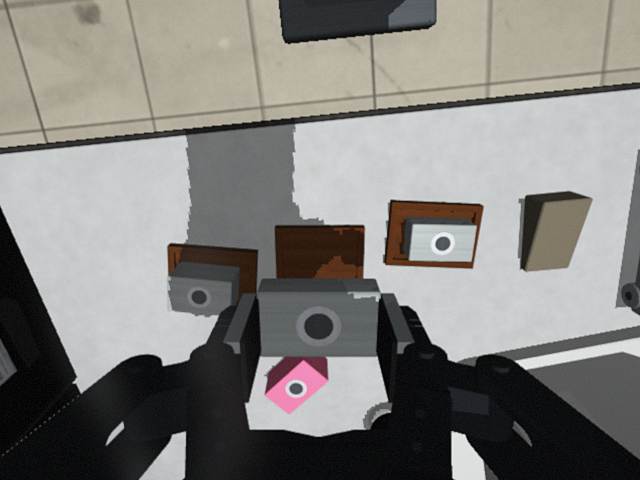

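The held low block hides the far part of the empty nest. The nest's near edge runs (276,227)–(364,226).

```bash
python3 - <<'E'
from h import *
p=arm.get_image("wrist")
o=arm.outline_of(p,"nest_1")
for q in o:
    if 270<q["bbox"][0]<285:
        m=q["mask"]; pts=np.array([[u,np.where(m[:,u])[0][0]] for u in range(285,358,6)])
        w=px2w(p,pts,8); f=np.polyfit(w[:,1],w[:,0],1); print("yaw",-np.degrees(np.arctan(f[0])))
        r=[np.where(m[v])[0][[0,-1]] for v in (240,250,260)]; 
        L=px2w(p,[[a[0],v] for a,v in zip(r,(240,250,260))],8); Rr=px2w(p,[[a[1],v] for a,v in zip(r,(240,250,260))],8)
        ym=(L[:,1]+Rr[:,1])/2; print(np.round(L,1).tolist(),np.round(Rr,1).tolist(),np.round(np.polyval(f,-124),1))
E
```

```text
yaw -5.953202040903758
[[421.7, -155.5, 8.0], [429.7, -156.5, 8.0], [437.8, -157.6, 8.0]] [[428.2, -88.4, 8.0], [436.1, -89.6, 8.0], [444.3, -90.1, 8.0]] 412.6
```

```bash
python3 - <<'E'
from h import *
go(438.5,-123.8,70,-6,0)
go(438.5,-123.8,12,-6,0)
E
```

```text
rows>=1.4 {'dx': -0.0594, 'dy': 0.001, 'dz': 0.1589, 'ax': 0.0024, 'ay': 0.0029, 'az': 0.0061} TCP [ 438.5 -123.8   70. ]
rows>=2.2 {'dx': -0.0588, 'dy': 0.0005, 'dz': 0.2749, 'ax': 0.0024, 'ay': 0.0029, 'az': 0.0061} TCP [ 438.5 -123.8   12. ]
```

drive_tool:
  increments:
    - {"dx":-0.03,"dy":0.001,"dz":0.08,"ax":0.002,"ay":0.003,"az":0.006}
    - {"dx":-0.059,"dy":0.001,"dz":0.159,"ax":0.002,"ay":0.003,"az":0.006}
    - {"dx":-0.059,"dy":0.001,"dz":0.22,"ax":0.002,"ay":0.003,"az":0.006}
    - {"dx":-0.059,"dy":0.001,"dz":0.26,"ax":0.002,"ay":0.003,"az":0.006}
    - {"dx":-0.059,"dy":0.001,"dz":0.275,"ax":0.002,"ay":0.003,"az":0.006}
    - {"dx":-0.059,"dy":0.001,"dz":0.275,"ax":0.002,"ay":0.003,"az":0.006}
    - {"dx":-0.059,"dy":0.001,"dz":0.275,"ax":0.002,"ay":0.003,"az":0.006}

```text
clock: 24.92
tool_pos: [439.5, -124.7, 12.9]
tcp_rot: [0.001, 0.053, 0.999, 0.0]
contact_force: [0.5, 0.5, -0.9]
opening: 44.0
grasp_force: 62.3
```

```bash
python3 - <<'E'
from h import *
s=arm.state(); print(s["clock"],np.round(s["tool_pos"],1),s["opening"],np.round(s["contact_force"],1))
go(438.5,-123.8,8,-6,0)
E
```

```text
24.925 [ 439.5 -124.7   12.9] 44.029481569796715 [ 0.5  0.5 -0.9]
rows>=0.1 {'dx': 0.0022, 'dy': 0.0016, 'dz': 0.0099, 'ax': 0.0005, 'ay': 0.0013, 'az': -0.0012} TCP [ 438.5 -123.8    8. ]
```

drive_tool:
  increments:
    - {"dx":0.002,"dy":0.0015,"dz":0.005,"ax":0,"ay":0.001,"az":-0.001}
    - {"dx":0.002,"dy":0.0015,"dz":0.0105,"ax":0,"ay":0.001,"az":-0.001}
    - {"dx":0.002,"dy":0.0015,"dz":0.0105,"ax":0,"ay":0.001,"az":-0.001}
    - {"dx":0.002,"dy":0.0015,"dz":0.0105,"ax":0,"ay":0.001,"az":-0.001}

```text
clock: 25.42
tool_pos: [438.1, -123.7, 7.7]
tcp_rot: [-0.0, 0.053, 0.999, 0.001]
contact_force: [-2.5, 1.3, 7.2]
opening: 44.4
grasp_force: 63.2
```

drive_tool:
  increments:
    - {"dx":0,"dy":0,"dz":0,"ax":0,"ay":0,"az":0}
    - {"dx":0,"dy":0,"dz":0,"ax":0,"ay":0,"az":0}
    - {"dx":0,"dy":0,"dz":0,"ax":0,"ay":0,"az":0}
    - {"dx":0,"dy":0,"dz":-0.04,"ax":0,"ay":0,"az":0}
    - {"dx":0,"dy":0,"dz":-0.14,"ax":0,"ay":0,"az":0}
    - {"dx":0.03,"dy":-0.1,"dz":-0.26,"ax":0,"ay":0,"az":0.03}
    - {"dx":0.03,"dy":-0.15,"dz":-0.28,"ax":0,"ay":0,"az":0.05}
    - {"dx":0.03,"dy":-0.15,"dz":-0.28,"ax":0,"ay":0,"az":0.05}
    - {"dx":0.03,"dy":-0.15,"dz":-0.28,"ax":0,"ay":0,"az":0.05}
  gripper: 0.3

```text
clock: 26.55
tool_pos: [414.6, -196.1, 146.2]
tcp_rot: [-0.001, 0.092, 0.996, 0.001]
contact_force: [-0.1, 0.6, -0.6]
opening: 55.6
grasp_force: 0.0
```

```bash
python3 - <<'E'
from h import *
s=arm.state(); print(s["clock"],np.round(s["tool_pos"],1),s["opening"])
p=arm.get_image("wrist"); cv2.imwrite("pics/w8.png",p["img"])
for n,z in(("tall_block",35),("low_block",19),("nest_1",8)):
  for o in arm.outline_of(p,n)[:4]:
    r=rect(p,o["mask"],z); print(n,round(o["score"],2),np.round(o["bbox"]).tolist(),np.round(r[0],1).tolist(),np.round(r[1]).tolist(),round(r[2],1))
E
```

```text
26.55 [ 414.6 -196.1  146.2] 55.56822097632484
tall_block 0.82 [270.0, 247.0, 339.0, 302.0] [444.3, -210.7] [46.0, 38.0] 77.9
tall_block 0.8 [366.0, 338.0, 404.0, 402.0] [532.3, -168.3] [54.0, 23.0] 7.3
tall_block 0.37 [373.0, 200.0, 467.0, 271.0] [429.4, -129.6] [63.0, 48.0] 84.9
tall_block 0.22 [629.0, 153.0, 640.0, 235.0] [427.0, 11.6] [56.0, 7.0] 3.0
low_block 0.6 [386.0, 214.0, 455.0, 260.0] [435.9, -124.5] [48.0, 31.0] 83.9
nest_1 0.77 [265.0, 234.0, 354.0, 298.0] [447.0, -208.7] [69.0, 52.0] 79.4
nest_1 0.68 [374.0, 203.0, 466.0, 271.0] [438.7, -123.9] [69.0, 52.0] 84.9
nest_1 0.6 [485.0, 166.0, 588.0, 235.0] [429.2, -38.1] [73.0, 52.0] 81.2
nest_1 0.56 [386.0, 213.0, 454.0, 259.0] [440.3, -121.9] [50.0, 33.0] 84.0
```

View pics/w8.png

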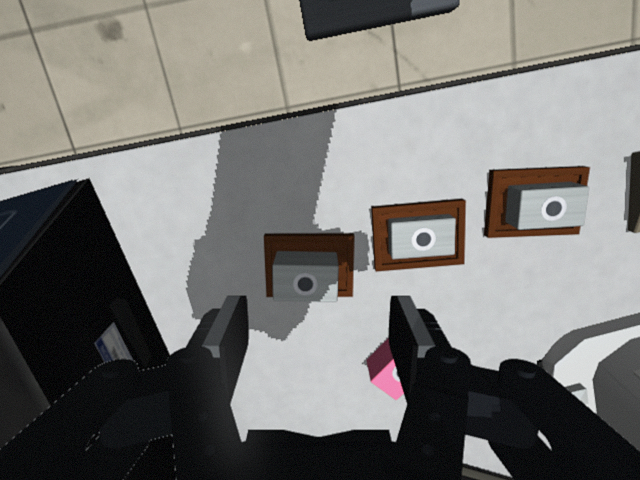

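The low block (423,238) lies inside its nest. The tall block is in the right nest, hole at (305,284).

```bash
python3 - <<'E'
from h import *
p=arm.get_image("wrist")
print(np.round(px2w(p,[[305,284]],35),1))
o=[q for q in arm.outline_of(p,"tall_block") if 262<q["bbox"][0]<280][0]; m=o["mask"]
pts=np.array([[u,np.where(m[:,u])[0][-1]] for u in range(282,332,4)]); w=px2w(p,pts,35)
f=np.polyfit(w[:,1],w[:,0],1); print("yaw",-np.degrees(np.arctan(f[0])))
r=[[np.where(m[v])[0][[0,-1]],v] for v in (280,288,296)]
for a,v in r: print(np.round(px2w(p,[[a[0],v],[a[1],v]],35),1).tolist())
go(446,-211,60,-10.8,0)
E
```

```text
[[ 449.8 -211.1   35. ]]
yaw -11.75488798363424
[[442.6, -233.2, 35.0], [450.8, -188.6, 35.0]]
[[448.6, -234.5, 35.0], [456.7, -190.3, 35.0]]
[[454.6, -235.8, 35.0], [462.8, -191.4, 35.0]]
rows>=1.5 {'dx': -0.0676, 'dy': -0.0183, 'dz': 0.1717, 'ax': 0.0002, 'ay': -0.0022, 'az': 0.0041} TCP [ 446. -211.   60.]
```

```bash
python3 - <<'E'
from h import *
go(449.6,-211.2,60,-11,0)
E
```

```text
rows>=1.5 {'dx': -0.0748, 'dy': -0.0174, 'dz': 0.1717, 'ax': 0.0002, 'ay': -0.0022, 'az': 0.0064} TCP [ 449.6 -211.2   60. ]
```

drive_tool:
  increments:
    - {"dx":-0.075,"dy":-0.0175,"dz":0.03,"ax":0,"ay":-0.002,"az":0.006}
    - {"dx":-0.075,"dy":-0.0175,"dz":0.1,"ax":0,"ay":-0.002,"az":0.006}
    - {"dx":-0.075,"dy":-0.0175,"dz":0.172,"ax":0,"ay":-0.002,"az":0.006}
    - {"dx":-0.075,"dy":-0.0175,"dz":0.172,"ax":0,"ay":-0.002,"az":0.006}
    - {"dx":-0.075,"dy":-0.0175,"dz":0.172,"ax":0,"ay":-0.002,"az":0.006}
  gripper: 0.46

```text
clock: 27.48
tool_pos: [450.7, -212.5, 61.4]
tcp_rot: [0.001, 0.096, 0.995, -0.0]
contact_force: [0.3, -0.7, 0.8]
opening: 62.7
grasp_force: 0.0
```

```bash
python3 - <<'E'
from h import *
s=arm.state(); print(s["clock"],np.round(s["tool_pos"],1),s["opening"])
p=arm.get_image("wrist"); q=arm.outline_of(p,"tall_block")
for o in q[:2]:
    m=o["mask"]; print(round(o["score"],2),np.round(o["bbox"]).tolist(),[(v,np.where(m[v])[0][[0,-1]].tolist()) for v in range(250,400,25) if m[v].any()])
go(449.6,-211.2,9,-11,0)
E
```

```text
27.475 [ 450.7 -212.5   61.4] 62.690930317621174
0.95 [270.0, 234.0, 370.0, 308.0] [(250, [272, 366]), (275, [270, 368]), (300, [271, 366])]
0.7 [403.0, 342.0, 489.0, 416.0] [(350, [467, 472])]
rows>=0.9 {'dx': 0.0049, 'dy': 0.0024, 'dz': 0.1065, 'ax': 0.0002, 'ay': 0.0029, 'az': -0.0007} TCP [ 449.6 -211.2    9. ]
```

drive_tool:
  increments:
    - {"dx":0.003,"dy":0.001,"dz":0.05,"ax":0,"ay":0.003,"az":-0.001}
    - {"dx":0.003,"dy":0.001,"dz":0.09,"ax":0,"ay":0.003,"az":-0.001}
    - {"dx":0.003,"dy":0.001,"dz":0.106,"ax":0,"ay":0.003,"az":-0.001}
    - {"dx":0.003,"dy":0.001,"dz":0.106,"ax":0,"ay":0.003,"az":-0.001}

```text
clock: 28.08
tool_pos: [449.3, -211.7, 8.3]
tcp_rot: [-0.001, 0.096, 0.995, 0.0]
contact_force: [-0.5, -0.3, 0.2]
opening: 62.3
grasp_force: 0.0
```

drive_tool:
  increments:
    - {"dx":0,"dy":0,"dz":0,"ax":0,"ay":0,"az":0}
    - {"dx":0,"dy":0,"dz":0,"ax":0,"ay":0,"az":0}
    - {"dx":0,"dy":0,"dz":0,"ax":0,"ay":0,"az":0}
    - {"dx":0,"dy":0,"dz":0,"ax":0,"ay":0,"az":0}
    - {"dx":0,"dy":0,"dz":0,"ax":0,"ay":0,"az":0}
    - {"dx":0,"dy":0,"dz":0,"ax":0,"ay":0,"az":0}
  gripper: -1

```text
clock: 28.82
tool_pos: [450.1, -212.2, 9.0]
tcp_rot: [-0.0, 0.096, 0.995, 0.0]
contact_force: [-0.8, 1.1, 7.1]
opening: 44.9
grasp_force: 62.9
```

```bash
python3 - <<'E'
from h import *
s=arm.state(); print(s["clock"],np.round(s["tool_pos"],1),s["opening"],s["grasp_force"])
go(405,-150,150,-8,0)
E
```

```text
28.825 [ 450.1 -212.2    9. ] 44.92474752591257 62.88949370384216
rows>=2.6 {'dx': 0.1124, 'dy': 0.105, 'dz': -0.2818, 'ax': 0.0002, 'ay': -0.0004, 'az': -0.0332} TCP [ 405. -150.  150.]
```

drive_tool:
  increments:
    - {"dx":0,"dy":0,"dz":-0.03,"ax":0,"ay":0,"az":0}
    - {"dx":0,"dy":0,"dz":-0.12,"ax":0,"ay":0,"az":0}
    - {"dx":0.05,"dy":0.03,"dz":-0.22,"ax":0,"ay":0,"az":0}
    - {"dx":0.11,"dy":0.105,"dz":-0.282,"ax":0,"ay":0,"az":-0.03}
    - {"dx":0.11,"dy":0.105,"dz":-0.282,"ax":0,"ay":0,"az":-0.03}
    - {"dx":0.11,"dy":0.105,"dz":-0.282,"ax":0,"ay":0,"az":-0.03}

```text
clock: 29.58
tool_pos: [404.9, -149.5, 148.9]
tcp_rot: [-0.001, 0.072, 0.997, 0.001]
contact_force: [0.5, 0.9, -4.0]
opening: 45.2
grasp_force: 62.8
```

```bash
python3 - <<'E'
from h import *
s=arm.state(); print(s["clock"],np.round(s["tool_pos"],1),s["opening"],s["grasp_force"])
go(420,330,140,-1.8,0)
E
```

```text
29.575 [ 404.9 -149.5  148.9] 45.15813981393713 62.805272340774536
rows>=7.7 {'dx': 0.1078, 'dy': 0.9534, 'dz': 0.0192, 'ax': 0.0008, 'ay': -0.0017, 'az': -0.0718} TCP [420. 330. 140.]
```

drive_tool:
  increments:
    - {"dx":0.011,"dy":0.1,"dz":0,"ax":0,"ay":0,"az":-0.007}
    - {"dx":0.025,"dy":0.22,"dz":0,"ax":0,"ay":0,"az":-0.016}
    - {"dx":0.038,"dy":0.34,"dz":0,"ax":0,"ay":0,"az":-0.025}
    - {"dx":0.052,"dy":0.46,"dz":0,"ax":0,"ay":0,"az":-0.035}
    - {"dx":0.066,"dy":0.58,"dz":0,"ax":0,"ay":0,"az":-0.045}
    - {"dx":0.079,"dy":0.7,"dz":0,"ax":0,"ay":0,"az":-0.055}
    - {"dx":0.093,"dy":0.82,"dz":0.01,"ax":0,"ay":-0.001,"az":-0.065}
    - {"dx":0.108,"dy":0.93,"dz":0.019,"ax":0.001,"ay":-0.002,"az":-0.072}
    - {"dx":0.108,"dy":0.953,"dz":0.019,"ax":0.001,"ay":-0.002,"az":-0.072}
    - {"dx":0.108,"dy":0.953,"dz":0.019,"ax":0.001,"ay":-0.002,"az":-0.072}
    - {"dx":0.108,"dy":0.953,"dz":0.019,"ax":0.001,"ay":-0.002,"az":-0.072}

```text
clock: 30.95
tool_pos: [421.1, 326.5, 138.6]
tcp_rot: [-0.001, 0.018, 1.0, -0.002]
contact_force: [0.3, -0.4, -2.3]
opening: 44.7
grasp_force: 63.0
```

```bash
python3 - <<'E'
from h import *
s=arm.state(); print(s["clock"],np.round(s["tool_pos"],1),s["opening"],s["grasp_force"])
go(525.5,340.3,80,-1.8,0)
E
```

```text
30.95 [421.1 326.5 138.6] 44.74900171977329 63.002521991729736
rows>=1.9 {'dx': -0.2079, 'dy': 0.0355, 'dz': 0.1168, 'ax': -0.0026, 'ay': -0.0009, 'az': -0.0025} TCP [525.5 340.3  80. ]
```

drive_tool:
  increments:
    - {"dx":-0.08,"dy":0.015,"dz":0.03,"ax":-0.001,"ay":0,"az":-0.001}
    - {"dx":-0.16,"dy":0.03,"dz":0.08,"ax":-0.002,"ay":-0.001,"az":-0.002}
    - {"dx":-0.208,"dy":0.0355,"dz":0.117,"ax":-0.003,"ay":-0.001,"az":-0.002}
    - {"dx":-0.208,"dy":0.0355,"dz":0.117,"ax":-0.003,"ay":-0.001,"az":-0.002}
    - {"dx":-0.208,"dy":0.0355,"dz":0.117,"ax":-0.003,"ay":-0.001,"az":-0.002}
    - {"dx":-0.208,"dy":0.0355,"dz":0.117,"ax":-0.003,"ay":-0.001,"az":-0.002}

```text
clock: 31.7
tool_pos: [524.3, 344.2, 82.3]
tcp_rot: [0.001, 0.014, 1.0, 0.002]
contact_force: [0.0, -0.5, -3.1]
opening: 45.0
grasp_force: 62.9
```

```bash
python3 - <<'E'
from h import *
s=arm.state(); print(s["clock"],np.round(s["tool_pos"],1),s["opening"],s["grasp_force"])
p=arm.get_image("wrist")
for o in arm.outline_of(p,"granite_plate")[:1]:
    m=o["mask"]; print([ (v,np.where(m[v])[0][[0,-1]].tolist()) for v in range(20,260,40)],np.round(o["bbox"]))
yw=np.radians(-1.8)
c=lambda X,Y:[477.2+X*np.cos(yw)-Y*np.sin(yw),341.8+X*np.sin(yw)+Y*np.cos(yw),30]
print(np.round(w2px(p,[c(-80,60),c(-80,-60),c(0,60),c(0,-60)]),1))
go(525.5,340.3,36,-1.8,0)
E
```

```text
31.7 [524.3 344.2  82.3] 45.04289990634564 62.91987419128418
[(20, [176, 442]), (60, [180, 439]), (100, [183, 435]), (140, [187, 432]), (180, [191, 429]), (220, [194, 425])] [173.   0. 446. 336.]
[[447.3  -9.2]
 [170.  -10.6]
 [430.9 175.2]
 [187.9 174.7]]
rows>=0.7 {'dx': -0.0023, 'dy': -0.0091, 'dz': 0.0926, 'ax': 0.0032, 'ay': 0.0012, 'az': 0.0026} TCP [525.5 340.3  36. ]
```

drive_tool:
  increments:
    - {"dx":-0.002,"dy":-0.009,"dz":0.04,"ax":0.003,"ay":0.001,"az":0.003}
    - {"dx":-0.002,"dy":-0.009,"dz":0.075,"ax":0.003,"ay":0.001,"az":0.003}
    - {"dx":-0.002,"dy":-0.009,"dz":0.092,"ax":0.003,"ay":0.001,"az":0.003}
    - {"dx":-0.002,"dy":-0.009,"dz":0.092,"ax":0.003,"ay":0.001,"az":0.003}
    - {"dx":-0.002,"dy":-0.009,"dz":0.092,"ax":0.003,"ay":0.001,"az":0.003}

```text
clock: 32.42
tool_pos: [525.6, 339.7, 34.6]
tcp_rot: [-0.0, 0.016, 1.0, -0.001]
contact_force: [-0.1, 0.4, -3.3]
opening: 44.7
grasp_force: 63.3
```

```bash
python3 - <<'E'
from h import *
s=arm.state(); print(s["clock"],np.round(s["tool_pos"],1),np.round(s["contact_force"],1))
go(525.5,340.3,33.7,-1.8,0)
E
```

```text
32.425 [525.6 339.7  34.6] [-0.1  0.4 -3.3]
rows>=0.0 {'dx': 0.0003, 'dy': 0.0012, 'dz': 0.0018, 'ax': -0.0008, 'ay': -0.0003, 'az': -0.0009} TCP [525.5 340.3  33.7]
```

Touch down, release to about 60 mm, lift and look.

drive_tool:
  increments:
    - {"dx":0,"dy":0.001,"dz":0.0018,"ax":0,"ay":0,"az":0}
    - {"dx":0,"dy":0.001,"dz":0.002,"ax":0,"ay":0,"az":0}
    - {"dx":0,"dy":0.001,"dz":0.002,"ax":0,"ay":0,"az":0}

```text
clock: 32.8
tool_pos: [525.8, 340.3, 34.2]
tcp_rot: [-0.0, 0.016, 1.0, -0.0]
contact_force: [-0.3, 0.6, -2.6]
opening: 44.6
grasp_force: 63.3
```

drive_tool:
  increments:
    - {"dx":0,"dy":0,"dz":0,"ax":0,"ay":0,"az":0}
    - {"dx":0,"dy":0,"dz":0,"ax":0,"ay":0,"az":0}
    - {"dx":0,"dy":0,"dz":0,"ax":0,"ay":0,"az":0}
    - {"dx":0,"dy":0,"dz":-0.04,"ax":0,"ay":0,"az":0}
    - {"dx":0,"dy":0,"dz":-0.12,"ax":0,"ay":0,"az":0}
    - {"dx":0.03,"dy":0,"dz":-0.2,"ax":0,"ay":0,"az":0}
    - {"dx":0.08,"dy":0,"dz":-0.22,"ax":0,"ay":0,"az":0}
    - {"dx":0.08,"dy":0,"dz":-0.22,"ax":0,"ay":0,"az":0}
    - {"dx":0.08,"dy":0,"dz":-0.22,"ax":0,"ay":0,"az":0}
  gripper: 0.45

```text
clock: 33.92
tool_pos: [486.5, 341.5, 144.8]
tcp_rot: [0.0, 0.017, 1.0, -0.0]
contact_force: [-0.4, -1.0, -0.7]
opening: 61.8
grasp_force: 0.0
```

```bash
python3 - <<'E'
from h import *
s=arm.state(); print(s["clock"],np.round(s["tool_pos"],1),s["opening"])
p=arm.get_image("wrist"); cv2.imwrite("pics/w9.png",p["img"])
for n in("tall_block","low_block"):
  for o in arm.outline_of(p,n)[:2]:
    r=rect(p,o["mask"],60); print(n,round(o["score"],2),np.round(o["bbox"]).tolist(),np.round(r[0],1).tolist(),np.round(r[1]).tolist(),round(r[2],1))
yw=np.radians(-1.8)
for X in(34,62): print(np.round(w2px(p,[[477.2+X*np.cos(yw)-Y*np.sin(yw),341.8+X*np.sin(yw)+Y*np.cos(yw),60] for Y in(-23,0,23)]),1).tolist())
go(442,131.8,120,0,0)
E
```

```text
33.925 [486.5 341.5 144.8] 61.769943746686465
tall_block 0.93 [279.0, 267.0, 355.0, 321.0] [520.4, 340.7] [46.0, 39.0] 88.1
tall_block 0.59 [106.0, 131.0, 171.0, 207.0] [437.6, 239.7] [34.0, 43.0] 84.1
[[281.5, 281.4], [318.1, 281.3], [354.8, 281.2]]
[[282.8, 321.1], [318.2, 321.0], [353.7, 320.9]]
rows>=3.4 {'dx': 0.0747, 'dy': -0.4208, 'dz': 0.0482, 'ax': -0.0012, 'ay': -0.0002, 'az': -0.0217} TCP [442.  131.8 120. ]
```

The tall block is at the intended place. Next is the bar.

drive_tool:
  increments:
    - {"dx":0.04,"dy":-0.1,"dz":0,"ax":0,"ay":0,"az":0}
    - {"dx":0.075,"dy":-0.2,"dz":0.01,"ax":0,"ay":0,"az":-0.01}
    - {"dx":0.075,"dy":-0.31,"dz":0.03,"ax":0,"ay":0,"az":-0.015}
    - {"dx":0.075,"dy":-0.421,"dz":0.048,"ax":-0.001,"ay":0,"az":-0.022}
    - {"dx":0.075,"dy":-0.421,"dz":0.048,"ax":-0.001,"ay":0,"az":-0.022}
    - {"dx":0.075,"dy":-0.421,"dz":0.048,"ax":-0.001,"ay":0,"az":-0.022}
    - {"dx":0.075,"dy":-0.421,"dz":0.048,"ax":-0.001,"ay":0,"az":-0.022}
  gripper: 0.3

```text
clock: 34.95
tool_pos: [442.1, 134.0, 120.7]
tcp_rot: [0.0, -0.002, 1.0, 0.001]
contact_force: [0.5, 0.2, 0.7]
opening: 55.7
grasp_force: 0.0
```

```bash
python3 - <<'E'
from h import *
s=arm.state(); print(s["clock"],np.round(s["tool_pos"],1),s["opening"])
p=arm.get_image("wrist"); cv2.imwrite("pics/w10.png",p["img"])
for o in arm.outline_of(p,"sine_bar")[:2]:
    m=o["mask"]; r=rect(p,m,30); print(round(o["score"],2),np.round(o["bbox"]).tolist(),[(v,np.where(m[v])[0][[0,-1]].tolist()) for v in range(120,320,25) if m[v].any()],np.round(r[0],1),np.round(r[1],1),round(r[2],1))
X=442.7;Y=131.8
for n,q in dict(stoptop=(-67,0,38),stopin=(-63,0,38),L1=(-30,13,30),R1=(-30,-13,30),farL=(63,13,30),farR=(63,-13,30)).items(): print(n,np.round(w2px(p,[[X+q[0],Y+q[1],q[2]]])[0],1))
go(442.5,131.8,2.9,0,0)
E
```

```text
34.95 [442.1 134.  120.7] 55.71888888898101
0.71 [292.0, 132.0, 339.0, 333.0] [(145, [292, 338]), (170, [292, 339]), (195, [293, 336]), (220, [293, 335]), (245, [294, 336]), (270, [294, 336]), (295, [293, 336])] [441.  132.1] [ 29.6 130.7] 89.9
stoptop [314.1 131.6]
stopin [314.1 139. ]
L1 [335.8 194.7]
R1 [292.5 194.6]
farL [333.5 331.2]
farR [294.8 331.1]
rows>=1.9 {'dx': -0.0012, 'dy': -0.0045, 'dz': 0.2355, 'ax': 0.0006, 'ay': 0.0003, 'az': 0.0026} TCP [442.5 131.8   2.9]
```

drive_tool:
  increments:
    - {"dx":-0.001,"dy":-0.004,"dz":0.08,"ax":0,"ay":0,"az":0.002}
    - {"dx":-0.001,"dy":-0.004,"dz":0.15,"ax":0,"ay":0,"az":0.002}
    - {"dx":-0.001,"dy":-0.004,"dz":0.2,"ax":0,"ay":0,"az":0.002}
    - {"dx":-0.001,"dy":-0.004,"dz":0.225,"ax":0,"ay":0,"az":0.002}
    - {"dx":-0.001,"dy":-0.004,"dz":0.225,"ax":0,"ay":0,"az":0.002}
    - {"dx":-0.001,"dy":-0.004,"dz":0.225,"ax":0,"ay":0,"az":0.002}

```text
clock: 35.8
tool_pos: [443.0, 131.2, 8.9]
tcp_rot: [0.001, 0.001, 1.0, 0.001]
contact_force: [0.9, -0.7, 0.7]
opening: 55.3
grasp_force: 0.0
```

```bash
python3 - <<'E'
from h import *
s=arm.state(); print(s["clock"],np.round(s["tool_pos"],1),s["opening"],np.round(s["contact_force"],1))
go(442.5,131.8,3.5,0,0)
E
```

```text
35.8 [443.  131.2   8.9] 55.33435415233419 [ 0.9 -0.7  0.7]
rows>=0.1 {'dx': 0.001, 'dy': 0.0013, 'dz': 0.0107, 'ax': 0.001, 'ay': 0.0011, 'az': -0.0007} TCP [442.5 131.8   3.5]
```

drive_tool:
  increments:
    - {"dx":0.001,"dy":0.001,"dz":0.0105,"ax":0.001,"ay":0.001,"az":0}
    - {"dx":0.001,"dy":0.001,"dz":0.0105,"ax":0.001,"ay":0.001,"az":0}
    - {"dx":0.001,"dy":0.001,"dz":0.0105,"ax":0.001,"ay":0.001,"az":0}

```text
clock: 36.17
tool_pos: [441.6, 131.1, 3.0]
tcp_rot: [-0.001, 0.001, 1.0, -0.0]
contact_force: [-0.0, 0.1, 0.3]
opening: 55.7
grasp_force: 0.0
```

drive_tool:
  increments:
    - {"dx":0,"dy":0,"dz":0,"ax":0,"ay":0,"az":0}
    - {"dx":0,"dy":0,"dz":0,"ax":0,"ay":0,"az":0}
    - {"dx":0,"dy":0,"dz":0,"ax":0,"ay":0,"az":0}
    - {"dx":0,"dy":0,"dz":0,"ax":0,"ay":0,"az":0}
    - {"dx":0,"dy":0,"dz":0,"ax":0,"ay":0,"az":0}
    - {"dx":0,"dy":0,"dz":0,"ax":0,"ay":0,"az":0}
    - {"dx":0,"dy":0,"dz":0,"ax":0,"ay":0,"az":0}
  gripper: -1

```text
clock: 37.05
tool_pos: [441.6, 131.0, 3.1]
tcp_rot: [-0.001, 0.001, 1.0, -0.0]
contact_force: [-1.0, -1.3, 5.9]
opening: 25.1
grasp_force: 59.0
```

drive_tool:
  increments:
    - {"dx":0,"dy":0,"dz":-0.03,"ax":0,"ay":0,"az":0}
    - {"dx":0,"dy":0,"dz":-0.12,"ax":0,"ay":0,"az":0}
    - {"dx":0,"dy":0,"dz":-0.23,"ax":0,"ay":0,"az":0}
    - {"dx":0,"dy":0,"dz":-0.26,"ax":0,"ay":0,"az":0}
    - {"dx":0,"dy":0,"dz":-0.26,"ax":0,"ay":0,"az":0}
    - {"dx":0,"dy":0,"dz":-0.26,"ax":0,"ay":0,"az":0}

```text
clock: 37.8
tool_pos: [439.4, 130.4, 130.5]
tcp_rot: [-0.003, 0.001, 1.0, -0.002]
contact_force: [-1.0, 0.1, -5.7]
opening: 25.2
grasp_force: 60.5
```

```bash
cat >> h.py <<'E'
def bar2w(x,z,tilt=17.4576,y=0,rise=30,P=(477.2,341.8,-1.8)):
    a=np.radians(tilt);yw=np.radians(P[2])
    ox=-50+50*np.cos(a)+10*np.sin(a); oz=40+rise/2-10*np.cos(a)
    px=ox+x*np.cos(a)-z*np.sin(a); pz=oz+x*np.sin(a)+z*np.cos(a)
    return np.array([P[0]+px*np.cos(yw)-y*np.sin(yw),P[1]+px*np.sin(yw)+y*np.cos(yw),pz])
E
python3 - <<'E'
from h import *
s=arm.state(); print(s["clock"],np.round(s["tool_pos"],1),s["opening"],s["grasp_force"])
print(bar2w(0,22,8.05,rise=14))
g=bar2w(-0.4,22.5); print(g)
go(*(g+[0,0,65]),-1.8,17.46,True)
E
```

```text
37.8 [439.4 130.4 130.5] 25.200095827677885 60.51342844963074
[475.02793769 341.86825981  58.88175488]
[470.76856095 342.00211611  66.80424024]
rows>=3.4 {'dx': -0.0738, 'dy': 0.4231, 'dz': 0.032, 'ax': 0.001, 'ay': -0.1979, 'az': 0.0193} TCP [476.5 341.8 113.7]
```

drive_tool:
  increments:
    - {"dx":-0.005,"dy":0.1,"dz":0,"ax":0,"ay":-0.04,"az":0.004}
    - {"dx":-0.02,"dy":0.21,"dz":0,"ax":0,"ay":-0.09,"az":0.008}
    - {"dx":-0.045,"dy":0.32,"dz":0,"ax":0,"ay":-0.14,"az":0.014}
    - {"dx":-0.075,"dy":0.423,"dz":0.01,"ax":0.001,"ay":-0.198,"az":0.019}
    - {"dx":-0.075,"dy":0.423,"dz":0.02,"ax":0.001,"ay":-0.198,"az":0.019}
    - {"dx":-0.075,"dy":0.423,"dz":0.02,"ax":0.001,"ay":-0.198,"az":0.019}
    - {"dx":-0.075,"dy":0.423,"dz":0.02,"ax":0.001,"ay":-0.198,"az":0.019}

```text
clock: 38.67
tool_pos: [479.2, 339.6, 120.8]
tcp_rot: [0.153, 0.017, 0.988, -0.003]
contact_force: [0.3, -0.1, -4.7]
opening: 24.9
grasp_force: 60.7
```

```bash
python3 - <<'E'
from h import *
s=arm.state(); print(s["clock"],np.round(s["tool_pos"],1),s["opening"],s["grasp_force"])
g=bar2w(-1.3,22.1); print(g)
for h in(25,6,1): go(*(g+[0,0,h]),-1.8,17.46,True)
E
```

```text
38.675 [479.2 339.6 120.8] 24.887004024113036 60.703879594802856
[470.03038006 342.02531438  66.1526646 ]
rows>=0.8 {'dx': 0.0357, 'dy': 0.0044, 'dz': 0.0889, 'ax': -0.0014, 'ay': 0.0014, 'az': -0.0015} TCP [475.7 341.8  73. ]
rows>=1.1 {'dx': 0.0472, 'dy': 0.0045, 'dz': 0.1252, 'ax': -0.0014, 'ay': 0.0014, 'az': -0.0015} TCP [475.7 341.8  54. ]
rows>=1.2 {'dx': 0.0502, 'dy': 0.0045, 'dz': 0.1347, 'ax': -0.0014, 'ay': 0.0014, 'az': -0.0015} TCP [475.7 341.8  49. ]
```

drive_tool:
  increments:
    - {"dx":0.015,"dy":0.0045,"dz":0.03,"ax":-0.001,"ay":0.001,"az":-0.001}
    - {"dx":0.036,"dy":0.0045,"dz":0.089,"ax":-0.001,"ay":0.001,"az":-0.001}
    - {"dx":0.047,"dy":0.0045,"dz":0.125,"ax":-0.001,"ay":0.001,"az":-0.001}
    - {"dx":0.047,"dy":0.0045,"dz":0.125,"ax":-0.001,"ay":0.001,"az":-0.001}
    - {"dx":0.047,"dy":0.0045,"dz":0.125,"ax":-0.001,"ay":0.001,"az":-0.001}

```text
clock: 39.3
tool_pos: [476.8, 345.1, 56.2]
tcp_rot: [0.154, 0.015, 0.988, -0.0]
contact_force: [0.5, 0.2, -4.2]
opening: 25.0
grasp_force: 60.6
```

```bash
python3 - <<'E'
from h import *
s=arm.state(); print(s["clock"],np.round(s["tool_pos"],1),np.round(s["contact_force"],1),(R.from_matrix(np.diag([1.,1,1]))).magnitude(), np.degrees(np.arcsin(rot().as_matrix()[0,2])))
g=bar2w(-1.3,22.1)
for h in(2,0): go(*(g+[0,0,h]),-1.8,17.46,True)
p=arm.get_image("wrist"); cv2.imwrite("pics/w11.png",p["img"])
# check bar/plate relation in the picture: predicted stop top at present pose
M=rot().as_matrix(); t=np.array(s["tool_pos"])-19*M[:,2]
B=lambda x,y,z: t-M[:,0]*(x+1.3)+M[:,1]*y-M[:,2]*(z-22.1)
print("pred",np.round(w2px(p,[B(-67,0,38),B(-63,0,38),B(-67,13,38),B(-67,-13,38)]),1).tolist())
for n in("sine_bar","granite_plate"):
  for o in arm.outline_of(p,n)[:1]: 
    m=o["mask"]; print(n,round(o["score"],2),np.round(o["bbox"]),[(v,np.where(m[v])[0][[0,-1]].tolist()) for v in range(60,300,20) if m[v].any()])
c=lambda X,Y:[477.2+X*np.cos(-.0314)-Y*np.sin(-.0314),341.8+X*np.sin(-.0314)+Y*np.cos(-.0314),30]
print("plate pred",np.round(w2px(p,[c(-90,60),c(-90,-60),c(-40,60),c(-40,-60)]),1).tolist())
E
```

```text
39.3 [476.8 345.1  56.2] [ 0.5  0.2 -4.2] 0.0 17.672634028097757
rows>=0.1 {'dx': 0.0056, 'dy': -0.0067, 'dz': 0.0112, 'ax': 0.0027, 'ay': 0.0024, 'az': 0.0003} TCP [475.7 341.8  50. ]
rows>=0.1 {'dx': 0.0068, 'dy': -0.0067, 'dz': 0.015, 'ax': 0.0027, 'ay': 0.0024, 'az': 0.0003} TCP [475.7 341.8  48. ]
pred [[317.5, 154.6], [317.6, 169.5], [365.8, 154.6], [269.2, 154.6]]
sine_bar 0.75 [271. 146. 366. 437.] [(160, [273, 363]), (180, [275, 363]), (200, [272, 364]), (220, [275, 361]), (240, [277, 359]), (260, [279, 359]), (280, [279, 358])]
granite_plate 0.81 [134.  51. 484. 360.] [(60, [140, 474]), (80, [134, 481]), (100, [139, 477]), (120, [144, 472]), (140, [149, 468]), (160, [154, 463]), (180, [159, 458]), (200, [165, 453]), (220, [170, 449]), (240, [175, 445]), (260, [180, 440]), (280, [185, 435])]
plate pred [[490.6, 59.0], [124.0, 58.9], [459.1, 193.3], [159.3, 193.6]]
```

View pics/w11.png

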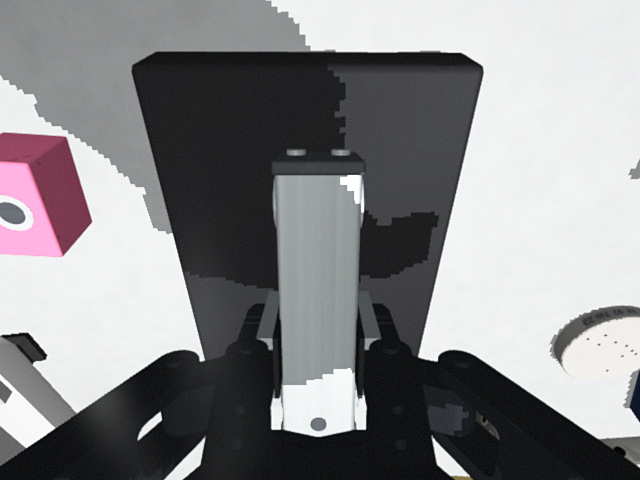

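The bar is held at the predicted pose (end stop at rows 155–172, centre u 317) above the plate. I'll correct y and lower it.

drive_tool:
  increments:
    - {"dx":0.003,"dy":-0.004,"dz":0.005,"ax":0.003,"ay":0.002,"az":0}
    - {"dx":0.0056,"dy":-0.0067,"dz":0.0112,"ax":0.003,"ay":0.002,"az":0}
    - {"dx":0.0056,"dy":-0.0067,"dz":0.0112,"ax":0.003,"ay":0.002,"az":0}
    - {"dx":0.0056,"dy":-0.0067,"dz":0.0112,"ax":0.003,"ay":0.002,"az":0}

```text
clock: 39.95
tool_pos: [475.1, 341.7, 49.5]
tcp_rot: [0.152, 0.015, 0.988, -0.003]
contact_force: [-0.0, 0.2, -3.6]
opening: 24.8
grasp_force: 60.6
```

```bash
python3 - <<'E'
from h import *
s=arm.state(); print(s["clock"],np.round(s["tool_pos"],1),np.round(s["contact_force"],1),np.degrees(np.arcsin(rot().as_matrix()[0,2])))
g=bar2w(-1.3,22.1)
for h in(0,-1): go(*(g+[0,0,h]),-1.8,17.46,True)
E
```

```text
39.95 [475.1 341.7  49.5] [-0.   0.2 -3.6] 17.441287548282833
rows>=0.0 {'dx': -0.0003, 'dy': 0.0003, 'dz': 0.0032, 'ax': -0.0007, 'ay': -0.0001, 'az': 0.0008} TCP [475.7 341.8  48. ]
rows>=0.0 {'dx': 0.0003, 'dy': 0.0003, 'dz': 0.0052, 'ax': -0.0007, 'ay': -0.0001, 'az': 0.0008} TCP [475.7 341.8  47. ]
```

drive_tool:
  increments:
    - {"dx":-0.0003,"dy":0,"dz":0.002,"ax":0,"ay":0,"az":0}
    - {"dx":-0.0003,"dy":0,"dz":0.003,"ax":0,"ay":0,"az":0}
    - {"dx":-0.0003,"dy":0,"dz":0.003,"ax":0,"ay":0,"az":0}

```text
clock: 40.33
tool_pos: [475.8, 341.8, 48.2]
tcp_rot: [0.152, 0.015, 0.988, -0.003]
contact_force: [-0.5, -0.5, -5.4]
opening: 25.0
grasp_force: 60.6
```

drive_tool:
  increments:
    - {"dx":0.0006,"dy":0,"dz":0.002,"ax":0,"ay":0,"az":0}
    - {"dx":0.0006,"dy":0,"dz":0.002,"ax":0,"ay":0,"az":0}
    - {"dx":0.0006,"dy":0,"dz":0.002,"ax":0,"ay":0,"az":0}

```text
clock: 40.7
tool_pos: [475.9, 341.9, 47.5]
tcp_rot: [0.152, 0.015, 0.988, -0.003]
contact_force: [-0.8, -0.1, -0.9]
opening: 25.5
grasp_force: 61.3
```

One roller is taking weight. I'll go down a little more.

drive_tool:
  increments:
    - {"dx":0.0006,"dy":0,"dz":0.002,"ax":0,"ay":0,"az":0}
    - {"dx":0.0006,"dy":0,"dz":0.002,"ax":0,"ay":0,"az":0}
    - {"dx":0.0006,"dy":0,"dz":0.002,"ax":0,"ay":0,"az":0}

```text
clock: 41.08
tool_pos: [476.0, 341.9, 47.5]
tcp_rot: [0.152, 0.015, 0.988, -0.003]
contact_force: [-5.2, -1.8, 8.5]
opening: 25.0
grasp_force: 62.8
```

drive_tool:
  increments:
    - {"dx":0,"dy":0,"dz":0,"ax":0,"ay":0,"az":0}
    - {"dx":0,"dy":0,"dz":0,"ax":0,"ay":0,"az":0}
    - {"dx":0,"dy":0,"dz":0,"ax":0,"ay":0,"az":0}
    - {"dx":0,"dy":0,"dz":0,"ax":0,"ay":0,"az":0}
    - {"dx":0,"dy":0,"dz":-0.04,"ax":0,"ay":0,"az":0}
    - {"dx":0,"dy":0,"dz":-0.1,"ax":0,"ay":0,"az":0}
    - {"dx":0,"dy":0,"dz":-0.15,"ax":0,"ay":0,"az":0}
    - {"dx":0,"dy":0,"dz":-0.15,"ax":0,"ay":0,"az":0}
  gripper: 0.3

```text
clock: 42.08
tool_pos: [454.1, 344.3, 119.7]
tcp_rot: [0.153, 0.015, 0.988, -0.001]
contact_force: [-0.3, -0.3, 0.9]
opening: 55.5
grasp_force: 0.0
```

```bash
python3 - <<'E'
from h import *
s=arm.state(); print(s["clock"],np.round(s["tool_pos"],1),np.round(s["contact_force"],1))
p=arm.get_image("wrist"); cv2.imwrite("pics/w12.png",p["img"])
pt=dict(stopout=bar2w(-67,38),stopin=bar2w(-63,38),L=bar2w(-30,30,y=13),R=bar2w(-30,30,y=-13),farL=bar2w(63,30,y=13),farR=bar2w(63,30,y=-13))
print({k:np.round(w2px(p,[v])[0],1).tolist() for k,v in pt.items()})
for n in("sine_bar","granite_plate","tall_block"):
  for o in arm.outline_of(p,n)[:1]: 
    m=o["mask"]; print(n,round(o["score"],2),np.round(o["bbox"]),[(v,np.where(m[v])[0][[0,-1]].tolist()) for v in range(60,440,40) if m[v].any()])
c=lambda X,Y:[477.2+X*np.cos(-.0314)-Y*np.sin(-.0314),341.8+X*np.sin(-.0314)+Y*np.cos(-.0314),30]
print("plate pred",np.round(w2px(p,[c(-90,60),c(-90,-60),c(-40,60),c(-40,-60)]),1).tolist())
E
```

```text
42.075 [454.1 344.3 119.7] [-0.3 -0.3  0.9]
{'stopout': [313.8, 135.7], 'stopin': [313.9, 144.8], 'L': [340.3, 211.4], 'R': [288.0, 211.4], 'farL': [337.5, 370.5], 'farR': [291.8, 370.6]}
sine_bar 0.98 [286. 136. 346. 374.] [(140, [288, 342]), (180, [287, 343]), (220, [290, 340]), (260, [291, 340]), (300, [292, 339]), (340, [290, 340])]
granite_plate 0.86 [197.  77. 435. 330.] [(100, [198, 430]), (140, [205, 424]), (180, [211, 417]), (220, [218, 410]), (260, [225, 404]), (300, [247, 390])]
tall_block 0.94 [ 66. 134. 151. 221.] [(140, [79, 138]), (180, [77, 146]), (220, [104, 134])]
plate pred [[435.7, 82.1], [192.1, 82.0], [420.5, 174.3], [208.2, 174.4]]
```

View pics/w12.png

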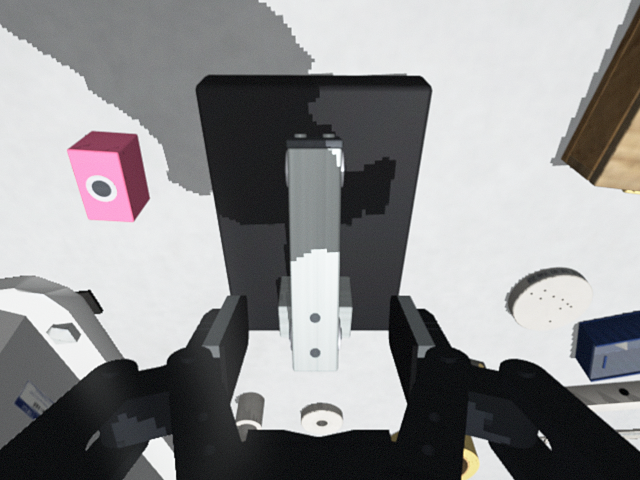

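The bar lies where predicted: stop at row 136, far end at about row 371, centre u 315. Its far roller is on the tall block and the near one on the plate. Next is the wedge.

```bash
python3 - <<'E'
from h import *
go(420,51,140,0,0)
E
```

```text
rows>=4.7 {'dx': 0.0321, 'dy': -0.5833, 'dz': -0.0575, 'ax': -0.005, 'ay': 0.1932, 'az': -0.0193} TCP [420.  51. 140.]
```

drive_tool:
  increments:
    - {"dx":0,"dy":0,"dz":-0.057,"ax":0,"ay":0,"az":0}
    - {"dx":0.006,"dy":-0.1,"dz":-0.057,"ax":0,"ay":0.03,"az":-0.003}
    - {"dx":0.012,"dy":-0.22,"dz":-0.057,"ax":-0.002,"ay":0.07,"az":-0.007}
    - {"dx":0.018,"dy":-0.34,"dz":-0.057,"ax":-0.003,"ay":0.11,"az":-0.01}
    - {"dx":0.025,"dy":-0.46,"dz":-0.057,"ax":-0.004,"ay":0.15,"az":-0.015}
    - {"dx":0.032,"dy":-0.56,"dz":-0.057,"ax":-0.005,"ay":0.193,"az":-0.019}
    - {"dx":0.032,"dy":-0.583,"dz":-0.057,"ax":-0.005,"ay":0.193,"az":-0.019}
    - {"dx":0.032,"dy":-0.583,"dz":-0.057,"ax":-0.005,"ay":0.193,"az":-0.019}
    - {"dx":0.032,"dy":-0.583,"dz":-0.057,"ax":-0.005,"ay":0.193,"az":-0.019}
    - {"dx":0.032,"dy":-0.583,"dz":-0.057,"ax":-0.005,"ay":0.193,"az":-0.019}

```text
clock: 43.52
tool_pos: [420.4, 53.7, 140.3]
tcp_rot: [0.001, -0.002, 1.0, 0.001]
contact_force: [0.6, 0.2, -0.3]
opening: 55.3
grasp_force: 0.0
```

```bash
python3 - <<'E'
from h import *
s=arm.state(); print(s["clock"],np.round(s["tool_pos"],1))
p=arm.get_image("wrist"); cv2.imwrite("pics/w13.png",p["img"])
o=arm.outline_of(p,"wedge")[0]; m=o["mask"]; print(o["score"],np.round(o["bbox"]))
us=range(300,338,4); top=np.array([[u,np.where(m[:,u])[0][0]] for u in us if m[:,u].any()]); bot=np.array([[u,np.where(m[:,u])[0][-1]+1] for u in us if m[:,u].any()])
print("x0",np.median(px2w(p,top,0)[:,0]),"x60",np.median(px2w(p,bot,8)[:,0]))
b=o["bbox"]
for f,z in((.3,25),(.5,18),(.8,12)):
    v=int(b[1]+f*(b[3]-b[1])); a=np.where(m[v])[0][[0,-1]]; print(np.round(px2w(p,[[a[0],v],[a[1]+1,v]],z),1).tolist())
print(px2w(p,[[318,240]],0),np.array(p["world_from_camera"])[:3,3])
E
```

```text
43.525 [420.4  53.7 140.3]
0.21 [  1. 229.  20. 294.]Traceback (most recent call last):
  File "<stdin>", line 6, in <module>
  File "h.py", line 8, in px2w
    d=np.c_[(uv[:,0]-p["cx"])/f,-(uv[:,1]-p["cy"])/f,-np.ones(len(uv))]@T[:3,:3].T
             ~~^^^^^
IndexError: index 0 is out of bounds for axis 1 with size 0
```

```bash
cat > wm.py <<'E'
from h import *
p=arm.get_image("wrist"); print([(round(q["score"],2),np.round(q["bbox"]).tolist()) for q in arm.outline_of(p,"wedge")])
img=p["img"].astype(int); x0=407
pr=w2px(p,[[x0,34,0],[x0,68,0],[x0,34,27],[x0,68,27],[x0+60,34,8],[x0+60,68,8]]); print(np.round(pr,1).tolist())
m=(img[:,:,2]-img[:,:,0]>8).astype(np.uint8); m=cv2.morphologyEx(m,cv2.MORPH_OPEN,np.ones((3,3)))
n,l,st,c=cv2.connectedComponentsWithStats(m); k=l[int(pr[:,1].mean()),int(pr[:,0].mean())]; print(k,st[k])
m=l==k; us=range(int(st[k][0])+10,int(st[k][0]+st[k][2])-10,4)
top=np.array([[u,np.where(m[:,u])[0][0]] for u in us]); bot=np.array([[u,np.where(m[:,u])[0][-1]+1] for u in us])
print("x0",np.median(px2w(p,top,0)[:,0]),"x60",np.median(px2w(p,bot,8)[:,0]))
for f,z in((.4,25),(.6,18),(.85,12)):
    v=int(st[k][1]+f*st[k][3]); a=np.where(m[v])[0][[0,-1]]; print(np.round(px2w(p,[[a[0],v],[a[1]+1,v]],z),1).tolist())
E
python3 wm.py
```

```text
[(0.9, [291.0, 203.0, 343.0, 282.0]), (0.69, [1.0, 231.0, 18.0, 293.0])]
[[291.3, 202.2], [337.7, 202.2], [288.8, 211.0], [339.7, 211.1], [292.1, 281.9], [336.9, 281.9]]
3 [ 290  207   50   75 3323]
x0 412.8710197247475 x60 467.06434584670166
[[425.8, 35.7, 25.0], [425.8, 67.3, 25.0]]
[[439.3, 35.0, 18.0], [439.2, 67.8, 18.0]]
[[455.6, 35.1, 12.0], [455.6, 67.7, 12.0]]
```

The network's mask (rows 203–282) matches the model with x0≈407.3 and y≈51.3. I'll descend and grip.

```bash
python3 - <<'E'
from h import *
go(431.5,51.3,45,0,0); go(431.5,51.3,3.5,0,0)
E
```

```text
rows>=1.5 {'dx': -0.0216, 'dy': -0.0032, 'dz': 0.191, 'ax': 0.0012, 'ay': 0.001, 'az': 0.001} TCP [431.5  51.3  45. ]
rows>=2.2 {'dx': -0.0215, 'dy': -0.0034, 'dz': 0.274, 'ax': 0.0012, 'ay': 0.001, 'az': 0.001} TCP [431.5  51.3   3.5]
```

drive_tool:
  increments:
    - {"dx":-0.0215,"dy":-0.003,"dz":0.08,"ax":0.001,"ay":0.001,"az":0.001}
    - {"dx":-0.0215,"dy":-0.003,"dz":0.16,"ax":0.001,"ay":0.001,"az":0.001}
    - {"dx":-0.0215,"dy":-0.003,"dz":0.22,"ax":0.001,"ay":0.001,"az":0.001}
    - {"dx":-0.0215,"dy":-0.003,"dz":0.26,"ax":0.001,"ay":0.001,"az":0.001}
    - {"dx":-0.0215,"dy":-0.003,"dz":0.265,"ax":0.001,"ay":0.001,"az":0.001}
    - {"dx":-0.0215,"dy":-0.003,"dz":0.265,"ax":0.001,"ay":0.001,"az":0.001}

```text
clock: 44.48
tool_pos: [432.0, 50.9, 8.4]
tcp_rot: [0.0, 0.001, 1.0, 0.0]
contact_force: [0.1, -0.6, -0.7]
opening: 55.2
grasp_force: 0.0
```

```bash
python3 - <<'E'
from h import *
s=arm.state(); print(s["clock"],np.round(s["tool_pos"],1),np.round(s["contact_force"],1))
go(431.5,51.3,3.7,0,0)
E
```

```text
44.475 [432.   50.9   8.4] [ 0.1 -0.6 -0.7]
rows>=0.1 {'dx': 0.0011, 'dy': 0.0008, 'dz': 0.0094, 'ax': 0.0003, 'ay': 0.0004, 'az': -0.0009} TCP [431.5  51.3   3.7]
```

drive_tool:
  increments:
    - {"dx":0.001,"dy":0.001,"dz":0.009,"ax":0,"ay":0,"az":-0.001}
    - {"dx":0.001,"dy":0.001,"dz":0.009,"ax":0,"ay":0,"az":-0.001}

```text
clock: 44.72
tool_pos: [431.3, 51.5, 3.9]
tcp_rot: [0.0, -0.0, 1.0, 0.0]
contact_force: [-0.6, -0.2, -0.2]
opening: 55.2
grasp_force: 0.0
```

drive_tool:
  increments:
    - {"dx":0,"dy":0,"dz":0,"ax":0,"ay":0,"az":0}
    - {"dx":0,"dy":0,"dz":0,"ax":0,"ay":0,"az":0}
    - {"dx":0,"dy":0,"dz":0,"ax":0,"ay":0,"az":0}
    - {"dx":0,"dy":0,"dz":0,"ax":0,"ay":0,"az":0}
    - {"dx":0,"dy":0,"dz":0,"ax":0,"ay":0,"az":0}
    - {"dx":0,"dy":0,"dz":0,"ax":0,"ay":0,"az":0}
    - {"dx":0,"dy":0,"dz":0,"ax":0,"ay":0,"az":0}
  gripper: -1

```text
clock: 45.6
tool_pos: [431.4, 51.3, 4.1]
tcp_rot: [0.0, 0.0, 1.0, 0.0]
contact_force: [-1.1, 0.7, 6.0]
opening: 32.4
grasp_force: 60.0
```

drive_tool:
  increments:
    - {"dx":0,"dy":0,"dz":-0.03,"ax":0,"ay":0,"az":0}
    - {"dx":0,"dy":0,"dz":-0.12,"ax":0,"ay":0,"az":0}
    - {"dx":0,"dy":0,"dz":-0.23,"ax":0,"ay":0,"az":0}
    - {"dx":0,"dy":0,"dz":-0.3,"ax":0,"ay":0,"az":0}
    - {"dx":0,"dy":0,"dz":-0.3,"ax":0,"ay":0,"az":0}
    - {"dx":0,"dy":0,"dz":-0.3,"ax":0,"ay":0,"az":0}

```text
clock: 46.35
tool_pos: [429.5, 50.9, 152.5]
tcp_rot: [-0.001, 0.0, 1.0, 0.0]
contact_force: [-0.4, -0.4, -4.5]
opening: 32.8
grasp_force: 61.0
```

```bash
python3 - <<'E'
from h import *
s=arm.state(); print(s["clock"],np.round(s["tool_pos"],1),s["opening"],s["grasp_force"])
g=bar2w(-30.8,52.4); print(g)
go(*(g+[0,0,50]),-1.8,17.46,True)
E
```

```text
46.35 [429.5  50.9 152.5] 32.77192787778369 60.99786255508661
[432.81754606 343.19477481  86.20702444]
rows>=4.7 {'dx': -0.0181, 'dy': 0.5841, 'dz': 0.0689, 'ax': 0.0031, 'ay': -0.1955, 'az': 0.0198} TCP [438.5 343.  118.1]
```

drive_tool:
  increments:
    - {"dx":-0.003,"dy":0.1,"dz":0,"ax":0,"ay":-0.03,"az":0.003}
    - {"dx":-0.006,"dy":0.22,"dz":0,"ax":0,"ay":-0.07,"az":0.007}
    - {"dx":-0.01,"dy":0.34,"dz":0.01,"ax":0.001,"ay":-0.11,"az":0.012}
    - {"dx":-0.014,"dy":0.46,"dz":0.03,"ax":0.002,"ay":-0.15,"az":0.016}
    - {"dx":-0.018,"dy":0.56,"dz":0.05,"ax":0.003,"ay":-0.196,"az":0.02}
    - {"dx":-0.018,"dy":0.584,"dz":0.069,"ax":0.003,"ay":-0.196,"az":0.02}
    - {"dx":-0.018,"dy":0.584,"dz":0.069,"ax":0.003,"ay":-0.196,"az":0.02}
    - {"dx":-0.018,"dy":0.584,"dz":0.069,"ax":0.003,"ay":-0.196,"az":0.02}
    - {"dx":-0.018,"dy":0.584,"dz":0.069,"ax":0.003,"ay":-0.196,"az":0.02}
    - {"dx":-0.018,"dy":0.584,"dz":0.069,"ax":0.003,"ay":-0.196,"az":0.02}

```text
clock: 47.6
tool_pos: [440.8, 342.0, 119.5]
tcp_rot: [0.153, 0.017, 0.988, -0.002]
contact_force: [-0.8, -0.3, -2.9]
opening: 32.4
grasp_force: 61.1
```

```bash
python3 - <<'E'
from h import *
s=arm.state(); print(s["clock"],np.round(s["tool_pos"],1),s["opening"],s["grasp_force"])
g=bar2w(-30.8,53.1); print(g)
for h in (20,5,0): go(*(g+[0,0,h]),-1.8,17.46,True)
E
```

```text
47.6 [440.8 342.  119.5] 32.3912658429738 61.06592467054725
[432.60764972 343.20137106  86.87478189]
rows>=0.5 {'dx': 0.0235, 'dy': 0.0018, 'dz': 0.0572, 'ax': 0.0001, 'ay': 0.0021, 'az': -0.0019} TCP [438.3 343.   88.8]
rows>=0.7 {'dx': 0.0326, 'dy': 0.0018, 'dz': 0.0858, 'ax': 0.0001, 'ay': 0.0021, 'az': -0.0019} TCP [438.3 343.   73.8]
rows>=0.8 {'dx': 0.0356, 'dy': 0.0018, 'dz': 0.0953, 'ax': 0.0001, 'ay': 0.0021, 'az': -0.0019} TCP [438.3 343.   68.8]
```

drive_tool:
  increments:
    - {"dx":0.012,"dy":0.002,"dz":0.025,"ax":0,"ay":0.002,"az":-0.002}
    - {"dx":0.0235,"dy":0.002,"dz":0.057,"ax":0,"ay":0.002,"az":-0.002}
    - {"dx":0.031,"dy":0.002,"dz":0.083,"ax":0,"ay":0.002,"az":-0.002}
    - {"dx":0.032,"dy":0.002,"dz":0.085,"ax":0,"ay":0.002,"az":-0.002}
    - {"dx":0.032,"dy":0.002,"dz":0.085,"ax":0,"ay":0.002,"az":-0.002}
    - {"dx":0.032,"dy":0.002,"dz":0.085,"ax":0,"ay":0.002,"az":-0.002}

```text
clock: 48.35
tool_pos: [438.2, 344.9, 74.4]
tcp_rot: [0.152, 0.014, 0.988, -0.002]
contact_force: [0.0, 0.9, -2.8]
opening: 32.4
grasp_force: 61.0
```

```bash
python3 - <<'E'
from h import *
s=arm.state(); print(s["clock"],np.round(s["tool_pos"],1),np.round(s["contact_force"],1),np.degrees(np.arcsin(rot().as_matrix()[0,2])))
g=bar2w(-30.8,53.1)
for h in (1,-.5): go(*(g+[0,0,h]),-1.8,17.46,True)
E
```

```text
48.35 [438.2 344.9  74.4] [ 0.   0.9 -2.8] 17.499486278343007
rows>=0.1 {'dx': 0.0025, 'dy': -0.0037, 'dz': 0.009, 'ax': 0.001, 'ay': 0.0005, 'az': 0.0015} TCP [438.3 343.   69.8]
rows>=0.1 {'dx': 0.0034, 'dy': -0.0037, 'dz': 0.0118, 'ax': 0.001, 'ay': 0.0005, 'az': 0.0015} TCP [438.3 343.   68.3]
```

drive_tool:
  increments:
    - {"dx":0.0015,"dy":-0.0037,"dz":0.003,"ax":0.001,"ay":0,"az":0.0015}
    - {"dx":0.002,"dy":-0.0037,"dz":0.006,"ax":0.001,"ay":0,"az":0.0015}
    - {"dx":0.002,"dy":-0.0037,"dz":0.007,"ax":0.001,"ay":0,"az":0.0015}
    - {"dx":0.002,"dy":-0.0037,"dz":0.007,"ax":0.001,"ay":0,"az":0.0015}

```text
clock: 48.85
tool_pos: [437.7, 342.4, 70.0]
tcp_rot: [0.152, 0.015, 0.988, -0.003]
contact_force: [0.7, 0.5, -3.8]
opening: 32.7
grasp_force: 61.0
```

```bash
python3 - <<'E'
from h import *
s=arm.state(); print(s["clock"],np.round(s["tool_pos"],1),np.round(s["contact_force"],1),np.degrees(np.arcsin(rot().as_matrix()[0,2])))
g=bar2w(-30.8,53.1)
for h in (0,-.5): go(*(g+[0,0,h]),-1.8,17.46,True)
E
```

```text
48.85 [437.7 342.4  70. ] [ 0.7  0.5 -3.8] 17.443094398021735
rows>=0.0 {'dx': -0.0003, 'dy': 0.0012, 'dz': 0.0028, 'ax': -0.0007, 'ay': -0.0001, 'az': 0.0003} TCP [438.3 343.   68.8]
rows>=0.0 {'dx': 0.0, 'dy': 0.0012, 'dz': 0.0038, 'ax': -0.0007, 'ay': -0.0001, 'az': 0.0003} TCP [438.3 343.   68.3]
```

drive_tool:
  increments:
    - {"dx":0,"dy":0.0012,"dz":0.0015,"ax":0,"ay":0,"az":0}
    - {"dx":0,"dy":0.0012,"dz":0.003,"ax":0,"ay":0,"az":0}
    - {"dx":0,"dy":0.0012,"dz":0.003,"ax":0,"ay":0,"az":0}

```text
clock: 49.22
tool_pos: [438.2, 343.0, 68.6]
tcp_rot: [0.152, 0.015, 0.988, -0.003]
contact_force: [0.6, -0.4, -2.9]
opening: 32.4
grasp_force: 61.0
```

drive_tool:
  increments:
    - {"dx":0.0005,"dy":0,"dz":0.002,"ax":0,"ay":0,"az":0}
    - {"dx":0.0005,"dy":0,"dz":0.002,"ax":0,"ay":0,"az":0}
    - {"dx":0.0005,"dy":0,"dz":0.002,"ax":0,"ay":0,"az":0}

```text
clock: 49.6
tool_pos: [438.3, 343.2, 68.1]
tcp_rot: [0.152, 0.015, 0.988, -0.003]
contact_force: [-3.2, -2.2, 4.5]
opening: 32.1
grasp_force: 61.9
```

drive_tool:
  increments:
    - {"dx":0,"dy":0,"dz":0,"ax":0,"ay":0,"az":0}
    - {"dx":0,"dy":0,"dz":0,"ax":0,"ay":0,"az":0}
    - {"dx":0,"dy":0,"dz":0,"ax":0,"ay":0,"az":0}
    - {"dx":0,"dy":0,"dz":0,"ax":0,"ay":0,"az":0}
    - {"dx":0,"dy":0,"dz":-0.03,"ax":0,"ay":0,"az":0}
    - {"dx":0,"dy":0,"dz":-0.08,"ax":0,"ay":0,"az":0}
    - {"dx":0,"dy":0,"dz":-0.16,"ax":0,"ay":0,"az":0}
    - {"dx":0,"dy":0,"dz":-0.2,"ax":0,"ay":0.1,"az":0}
    - {"dx":0,"dy":0,"dz":-0.2,"ax":0,"ay":0.18,"az":0}
    - {"dx":0,"dy":0,"dz":-0.2,"ax":0,"ay":0.18,"az":0}
    - {"dx":0,"dy":0,"dz":-0.2,"ax":0,"ay":0.18,"az":0}
  gripper: 0.3

```text
clock: 50.98
tool_pos: [407.2, 343.6, 162.6]
tcp_rot: [0.011, 0.015, 1.0, -0.001]
contact_force: [-0.7, 0.3, 0.9]
opening: 55.6
grasp_force: 0.0
```

```bash
python3 - <<'E'
from h import *
s=arm.state(); print(s["clock"],np.round(s["tool_pos"],1),np.round(s["contact_force"],1))
p=arm.get_image("wrist")
W=lambda x,z,y=0: bar2w(-55+x,30+z,y=y)
print("pred",{k:np.round(w2px(p,[v])[0],1).tolist() for k,v in dict(stopout=bar2w(-67,38),bot0=W(0,0),top0L=W(0,27,17),top0R=W(0,27,-17),thinL=W(60,8,17),thinR=W(60,8,-17),far=bar2w(63,30)).items()})
for n in("wedge","sine_bar"):
  for o in arm.outline_of(p,n)[:1]: print(n,round(o["score"],2),np.round(o["bbox"]))
t=arm.get_image("scene"); t2=arm.get_image("top")
a=cv2.resize(p["img"][60:360,140:500],(480,400)); b=cv2.resize(t["img"][150:270,140:284],(310,258)); c=cv2.resize(t2["img"][195:325,150:530],(790,270))
top=np.zeros((400,790,3),np.uint8); top[:,:480]=a; top[:258,480:]=b
cv2.imwrite("pics/fin.png",np.vstack([top[:330],c]))
E
```

```text
50.975 [407.2 343.6 162.6] [-0.7  0.3  0.9]
pred {'stopout': [318.9, 226.1], 'bot0': [318.8, 244.2], 'top0L': [347.4, 246.2], 'top0R': [290.3, 246.1], 'thinL': [345.1, 337.6], 'thinR': [292.5, 337.5], 'far': [318.8, 420.3]}
wedge 0.73 [293. 245. 350. 337.]
sine_bar 0.76 [299. 227. 342. 422.]
```

View pics/fin.png

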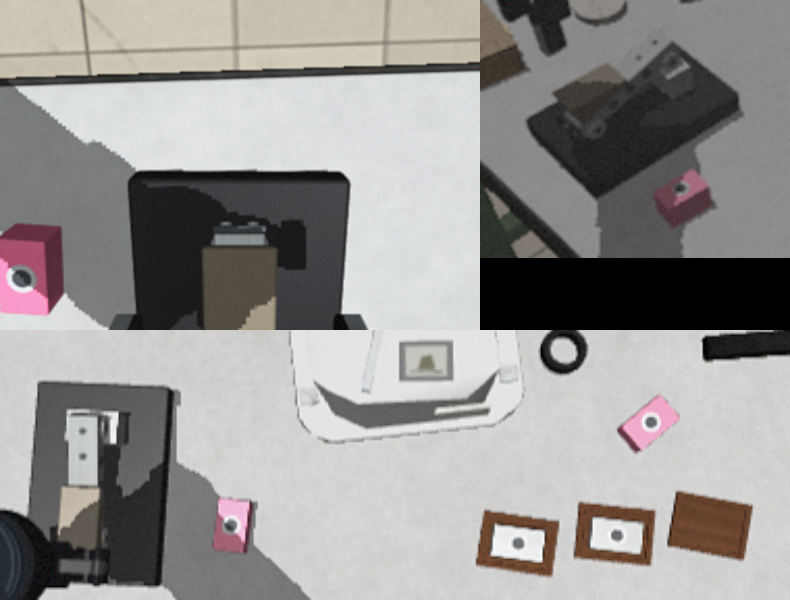

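The final view shows the wedge on the bar, top level, 8 mm from the stop. The far roller is on the tall block, and the low and middle blocks are in their nests. The right nest is empty, the loupe and pink blocks are undisturbed, and predicted and observed positions agree to about 1 mm. I'm handing it in.

```bash
python3 -c "
from workcell import arm
print(arm.sign_off())"
```

```text
the job is handed in; nothing more can be done
None
```

I handed in the job at about 51 s on the robot's clock: the bar is back on the tall block with the wedge on it as it lay and its top level by eye, the low block is in its nest, and the loupe and middle block are untouched. I briefly lifted the wedge and set it back once at the start to take a higher grip.

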